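# Test the power modules and put them away

### The arm

A 6-joint arm with a two-finger parallel gripper is mounted at the origin on the work surface. World frame = base frame: x ahead of the robot, y to its left, z up, the work surface at z = 0. Lengths are in m, angles in rad, forces in N, time in s.
With the tool pointing down it reaches from about 0.35 to 0.775 m from the base axis. Payload 5.5 kg.
Tool frame: the origin (TCP) lies midway between the tips of the shut fingers; the grasp point (between the pads) lies 19 mm behind it; x points along the fingers, y is the direction in which the jaws open and shut, and the axes are right-handed (so a half turn about x gives the same grasp; the last joint's range is limited). The gripper opens to 85 mm and grips with 20 to 120 N. Pads are 22 mm wide; open, the fingers measure 114 mm over their backs; the gripper's body (76 mm by 85 mm) begins 54 mm behind the grasp point. The pads swing forward as they close: fully open they stand 13 mm farther back than shut.
Start: joints at [1.044, 0.313, 0.046, 1.304, 0, 1.431], TCP at [0.217, 0.533, 0.231] pointing down, gripper open.
Joint ranges: [-2.76, 2.76], [-0.86, 1.69], [-1.03, 1.26], [-2.2, 2.34], [-1.47, 1.5], [-3.14, 3.14]. Speed limits (rad/s): [2.57, 2.57, 3.14, 3.14, 3.14, 3.14].

### API

Orientations are given as a unit quaternion [w, x, y, z].
In Python, from workcell import env, optics, order, models gives the robot as it stands. The module is installed in compiled form; this text tells all that it offers.
- The arm moves only by the tool servo_tool, never from a script. Its argument "moves" is a list of rows, each a list of 5 numbers: the shift along the tool's x, y, z in cm, then the turn about the tool's x in rad, then the closure, from -1 (fully open) to 1 (shut). A call has exactly 10 rows; each row shifts and turns the commanded pose from where the row before left it, along the tool's axes as they then stand; what a row does not reach is not made up. A row lasts 1/8 s, in which the tool goes at most 62.5 mm and 10.7 degrees, less where a joint would pass 70% of its speed; a pose out of reach is approached as far as the arm can. A call is refused whole if a number of a shift passes 6.25 or a number of a turn 0.188, either way. A call with a gripper value outside its range is refused whole. The fingers move at their own pace and stop on an object; "grip_force" is the grip in N (left out, the last holds). Time passes only in rows, so rows that do not move let the fingers close, or fill a call up. It gives the time, the measured TCP pose, the force and the opening at its end, in the units of the state.
- env.get_state(): the state, without advancing time (a new reading comes with each control period).
- optics.read_camera(name): name is "side" or "top"; returns a dict with "pixels" (400x640x3 uint8, blue, green, red), "vertical_fov" (degrees; the focal length in pixels is half the picture's height over the tangent of half this angle, whatever the lens; pixels are square), "cx", "cy" (the principal point, pixels), "k1" (the pictures are not rectified: a ray, as slopes to the right and down, at radius r is drawn at 1 + k1 r^2 times it, then the intrinsics apply), "extrinsics" (4x4, takes a point from world to camera coordinates). Camera axes: x right, y up, looking along -z (the intrinsics and any distortion apply to the point x, -y, -z); pixel columns grow to the right and rows downward; lengths in m; the calibration is good to about 2 mm. A picture is of the moment at which its call begins. There is no depth.
- order.hand_in(): hands the job in, once; it reports no verdict.
Trained networks look in a picture, given as the dict that the camera call returned (one of the last four; its "shot" number tells which), for a name from the list of things; names that differ only in an ending like _2 or _b are one class to them, and where a whole thing is asked for, a point or a joint stands for the part that bears it (a point fixed in the world has none). Each returns a list of dicts, best first, with "conf" (0 to 1); they miss things now and then, are a little off and sometimes report something else, mostly with a low value. They report only what shows in the picture. A call takes as long as a camera call. They do not tell look-alikes from the thing itself.
- models.outline_of(name, picture): "pixels" (400x640 bool, what is visible of it) and "location" ([column, row] in pixels, amid what is visible of it).
- models.pinpoint(name, picture): "location" ([column, row] in pixels: a listed point, or the origin of a listed thing).
The state is a dict: "clock": time; "joint_pos": joint angles; "qvel": joint speeds; "tau": joint torques, N m; "tcp_pos": TCP position; "orientation": TCP orientation; "wrist_force": force on the tool from outside, world axes, zero at the start; "ft_torque": the same for the moment, N m; "finger_gap": finger opening in m.
Only numpy, scipy, OpenCV 4.12 (cv2) and the standard library are available. Lean on these libraries where they do the work, as an engineer would, in place of code of your own. Each camera call takes 0.05 s, during which the arm holds its last target.

### The job

Load every finned power module lying on the bench into the test station, one to a lane and lengthwise, each pushed fully home with one end against the steel back stop and its side against the steel rib on its left; when all are in, released and still home, press the test button fully down and let it come up again. Then move all the modules into the drawer of the grey drawer unit, lying flat on the drawer's floor with fins up and not stacked, and shut the drawer. Leave the flux bottle, the metal sleeve and the grey case where they are.

Things in the scene. Friction and masses are not known exactly. Their poses are not given: they have to be found in the camera images.
- module_a: finned aluminium power module, a block 90 mm long (its x axis), 40 mm wide (y) and 32 mm high; origin at the centre of its underside; both ends alike; about 200 g; stands at first on the bench in front of the test station. May be absent
- module_b: finned aluminium power module, a block 90 mm long (its x axis), 40 mm wide (y) and 32 mm high; origin at the centre of its underside; both ends alike; about 200 g; stands at first on the bench in front of the test station. May be absent
- module_c: finned aluminium power module, a block 90 mm long (its x axis), 40 mm wide (y) and 32 mm high; origin at the centre of its underside; both ends alike; about 200 g; stands at first on the bench in front of the test station. May be absent
- station: test station, blue, 310 mm wide (y), black deck 45 mm above the bench; origin on the bench, x away from the robot. Own axes: deck x = -177 to -60 mm, there a steel back stop across it (25 mm above deck); behind, x = -30 to 20 mm, a housing 85 mm above the bench. Three lanes along x, 82 mm apart, each with a steel rib on its left (+y), 10 mm wide, 112 long, 8 above deck
- lane0 (a point): leftmost (+y) lane of the station: point on the deck where the centre of a module's underside is when the module is fully home (back stop 45 mm ahead in x, rib 20 mm to the left in y); axes as the station's
- lane1 (a point): middle lane of the station: point on the deck where the centre of a module's underside is when the module is fully home (back stop 45 mm ahead in x, rib 20 mm to the left in y); axes as the station's
- lane2 (a point): rightmost (-y) lane of the station: point on the deck where the centre of a module's underside is when the module is fully home (back stop 45 mm ahead in x, rib 20 mm to the left in y); axes as the station's
- test_button_top (a point): centre of the top of the grey round push button (36 mm across, 22 mm above the station's deck, at the deck's right-hand side); it moves down along z
- test_button (a joint): push of the test button: 0 m up, 0.006 m fully down, spring return, about 5 N
- cabinet: grey drawer unit, 220 mm deep (x), 320 mm wide (y), 100 mm high, one drawer that slides out towards the robot (-x of the unit); origin at the centre of its underside; turned a few degrees at most
- cabinet_drawer0 (a joint): how far the drawer is open: 0 m shut, 0.15 m fully open
- cabinet_drawer0_handle (a point): middle of the drawer's handle, a steel bar 11 mm thick and 120 mm long along y, 35 mm in front of the drawer's face, 62 mm above the bench; moves with the drawer
- drawer_floor (a point): centre of the drawer's inner floor, 22 mm above the bench; moves with the drawer, axes as the unit's. The inside is 175 mm (x) by 278 mm (y), its side and back walls 56 mm high, its front 64 mm above that floor; with the drawer fully open the floor from x = -87 to +56 mm is uncovered
- flux_bottle: brown glass bottle with black cap, 52 mm across, 110 mm high, origin under its centre; a bystander
- heater_sleeve: round metal sleeve, 62 mm across, 100 mm high, origin under its centre; a bystander
- spare_case: closed grey plastic case 90 x 60 x 30 mm, origin under its centre; a bystander
Mind the look-alikes: they are no part of the job. Leave any brown or pink look-alike of the module_c alone. What is shaped like the module_a but black or red is not meant.

How it is judged:
By the outcome, as a careful person would: the job done as asked, in the order asked, and still so for the second after the job is handed in, with the robot touching nothing.
Of module_a, module_b, module_c only 2 to 3 are there at a start; the rules pass over those that are not, and their reading is None.
At some moment in a run one of module_a, module_b, module_c may be knocked a few centimetres aside while the robot is not near it.
It also fails if it takes over 210 s, if anything falls off the work surface, if the arm or the gripper's body presses on something with over 40 N, if the wrist force passes 120 N, or if a joint passes its speed limit or range.

## Working session

There is one attempt and no reset: what is moved stays moved. The work goes in short steps, Python scripts to look and compute and a tool call to move; the robot and the scene stay as the last step left them, time stands still between calls to the robot, and variables do not carry over. Pictures are saved under pics/ and viewed, and the job is handed in when it is done.

Besides the shell and the picture viewer there is one more tool, called after ">>>" by a JSON object that holds its "name" and its "arguments". servo_tool: Moves the arm, as the interface text tells. Its arguments: {"type":"object","properties":{"moves":{"type":"array"},"grip_force":{"type":"number"}},"required":["moves"]}

```bash
mkdir -p pics; ls
cat > h.py <<'E'
import numpy as np, cv2
from workcell import env, optics, order, models
def shot(n,fn=None):
    p=optics.read_camera(n)
    if fn: cv2.imwrite('pics/'+fn,p['pixels'])
    return p
def K(p):
    f=200/np.tan(np.radians(p['vertical_fov'])/2); return f
def proj(p,X):
    X=np.atleast_2d(X); E=np.array(p['extrinsics']); c=X@E[:3,:3].T+E[:3,3]
    u=c[:,0]/-c[:,2]; v=-c[:,1]/-c[:,2]; r2=u*u+v*v; s=1+p['k1']*r2; f=K(p)
    return np.c_[p['cx']+f*u*s,p['cy']+f*v*s]
def ray(p,px):
    f=K(p); ud=(px[0]-p['cx'])/f; vd=(px[1]-p['cy'])/f; u,v=ud,vd
    for _ in range(30):
        s=1+p['k1']*(u*u+v*v); u,v=ud/s,vd/s
    E=np.array(p['extrinsics']); R=E[:3,:3]
    return -R.T@E[:3,3], R.T@np.array([u,-v,-1.])
def atz(p,px,z):
    o,d=ray(p,px); return o+d*(z-o[2])/d[2]
def tri(p1,a,p2,b):
    A=[];B=[]
    S=np.zeros((3,3));t=np.zeros(3)
    for p,x in((p1,a),(p2,b)):
        o,d=ray(p,x); d/=np.linalg.norm(d); M=np.eye(3)-np.outer(d,d); S+=M;t+=M@o
    return np.linalg.solve(S,t)
E
python3 - <<'E'
from h import *
s=env.get_state(); print(s)
for n in('top','side'):
    p=shot(n,n+'0.png'); print(n,{k:v for k,v in p.items() if k!='pixels'})
E
```

```text
pics
{'clock': 0.0, 'joint_pos': array([ 1.04439767e+00,  3.14012815e-01,  4.49726556e-02,  1.30360534e+00,
       -5.37203628e-06,  1.43120832e+00]), 'qvel': array([ 2.42259534e-04, -8.23015986e-05, -6.81969825e-04, -1.11691594e-03,
        5.80152282e-04, -3.99330929e-04]), 'tau': array([-1.16533515e-04, -4.80630505e+01,  2.98531044e+01,  1.96498632e-02,
       -9.46689920e-05,  1.39788699e-05]), 'tcp_pos': array([0.21665294, 0.53206442, 0.23039923]), 'orientation': array([ 0.69371086,  0.13528867,  0.69413468, -0.13652565]), 'wrist_force': array([-0.14605547, -0.27689315,  0.24608661]), 'ft_torque': array([-0.00839688,  0.04875828,  0.02893285]), 'finger_gap': 0.08520910543734611}
top {'vertical_fov': 47.26876934472933, 'cx': 322.0674046094421, 'cy': 192.30892245703106, 'k1': -0.08041821524878819, 'extrinsics': array([[-2.86029236e-02, -9.99590772e-01, -4.01168517e-04,
        -1.50301172e-03],
       [ 9.93245682e-01, -2.84665047e-02,  1.12484099e-01,
        -5.36670433e-01],
       [-1.12449487e-01,  2.81891520e-03,  9.93653444e-01,
        -1.38661988e+00],
       [ 0.00000000e+00,  0.00000000e+00,  0.00000000e+00,
         1.00000000e+00]]), 'shot': 1}
side {'vertical_fov': 45.45750603279218, 'cx': 311.37378302442465, 'cy': 191.98162342595307, 'k1': -0.02486728705237638, 'extrinsics': array([[ 0.98106286, -0.19348539, -0.0088922 , -0.50636049],
       [ 0.14186602,  0.68655536,  0.71310291, -0.13066825],
       [-0.13187   , -0.70086029,  0.70100297, -1.57391771],
       [ 0.        ,  0.        ,  0.        ,  1.        ]]), 'shot': 2}
```

View pics/top0.png

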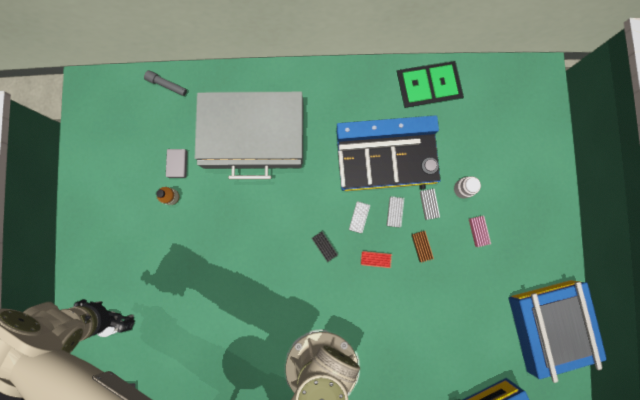

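View pics/side0.png

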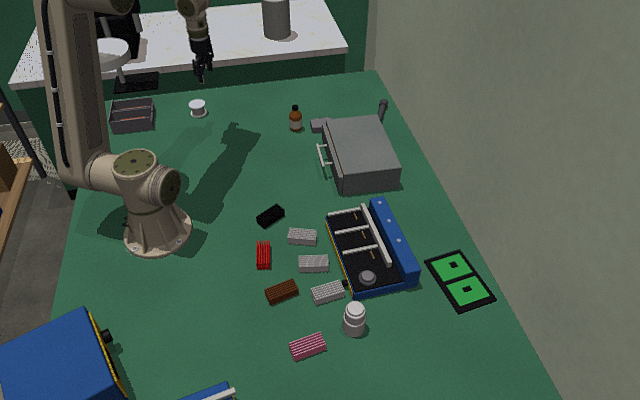

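The top view shows three aluminium modules at (360,217), (396,212) and (430,204), in front of the blue station at (388,155). The cabinet is at (249,130). The black, red, brown and pink look-alikes are to be left alone. Next I measure poses.

```bash
cat > m.py <<'E'
from h import *
import pickle
T=shot('top');S=shot('side')
for n in ['module_a','station','lane0','lane1','lane2','test_button_top','cabinet','cabinet_drawer0_handle','drawer_floor','flux_bottle','heater_sleeve','spare_case']:
    for nm,p in(('T',T),('S',S)):
        r=models.pinpoint(n,p)
        print(n,nm,[(round(q['conf'],2),np.round(q['location'],1).tolist()) for q in r[:7]])
        if n in('module_a','cabinet_drawer0_handle'):
            o=models.outline_of(n,p); 
            print('  outl',[(round(q['conf'],2),np.round(q['location'],1).tolist(),int(q['pixels'].sum())) for q in o[:8]])
pickle.dump((T,S),open('ts.pkl','wb'))
for nm,p in(('T',T),('S',S)):
    im=p['pixels']
    c=im[100:280,290:510] if nm=='T' else im[180:350,230:430]
    cv2.imwrite(f'pics/crop{nm}.png',cv2.resize(c,None,fx=3.5,fy=3.3 if 0 else 3.3,interpolation=cv2.INTER_CUBIC))
E
python3 m.py
```

```text
module_a T [(0.92, [429.6, 204.8]), (0.86, [393.2, 214.6]), (0.83, [423.7, 248.3]), (0.83, [476.4, 232.7]), (0.72, [377.0, 259.4]), (0.61, [358.8, 219.0]), (0.6, [322.1, 248.8])]
  outl [(0.92, [358.2, 220.9], 376), (0.92, [476.3, 233.6], 465), (0.85, [323.1, 247.3], 371), (0.75, [423.9, 242.7], 409), (0.75, [378.4, 257.3], 368), (0.58, [427.0, 204.1], 451), (0.56, [393.3, 213.3], 438)]
module_a S [(0.96, [325.6, 299.1]), (0.92, [269.6, 221.0]), (0.86, [300.3, 241.2]), (0.82, [263.5, 256.8]), (0.64, [306.2, 346.9]), (0.58, [280.1, 294.3]), (0.56, [313.3, 267.2])]
  outl [(0.81, [324.1, 293.6], 581), (0.8, [280.9, 290.8], 577), (0.76, [303.1, 236.9], 436), (0.76, [264.2, 256.5], 368), (0.74, [305.8, 341.5], 684), (0.72, [312.7, 263.7], 482), (0.63, [270.3, 217.3], 403)]
station T [(0.36, [347.7, 162.6])]
station S [(0.68, [394.8, 245.2])]
lane0 T [(0.96, [399.3, 158.4]), (0.83, [373.3, 162.0]), (0.7, [348.3, 163.6]), (0.56, [428.7, 163.8]), (0.2, [383.4, 134.2])]
lane0 S [(0.96, [356.1, 235.0]), (0.65, [348.0, 217.6]), (0.55, [367.1, 258.7])]
lane1 T [(0.96, [399.3, 158.4]), (0.83, [3
[... 393 characters left out ...]
(0.74, [404.2, 158.5]), (0.6, [424.7, 204.2]), (0.58, [426.8, 166.2])]
test_button_top S [(0.65, [366.2, 273.5])]
cabinet T [(0.93, [253.9, 135.9]), (0.39, [350.4, 162.8])]
cabinet S [(0.87, [356.8, 161.3])]
cabinet_drawer0_handle T [(0.96, [249.6, 177.2])]
  outl [(0.87, [252.8, 164.2], 1186)]
cabinet_drawer0_handle S [(0.97, [321.2, 153.5])]
  outl [(0.67, [328.5, 154.2], 777)]
drawer_floor T [(0.28, [401.8, 159.2])]
drawer_floor S [(0.18, [391.4, 247.9])]
flux_bottle T [(0.75, [355.7, 218.9]), (0.63, [168.4, 194.2])]
flux_bottle S [(0.64, [295.0, 125.1])]
heater_sleeve T []
heater_sleeve S [(0.63, [352.7, 325.1])]
spare_case T [(0.84, [173.4, 166.6])]
spare_case S [(0.51, [321.6, 127.2])]
```

View pics/cropT.png

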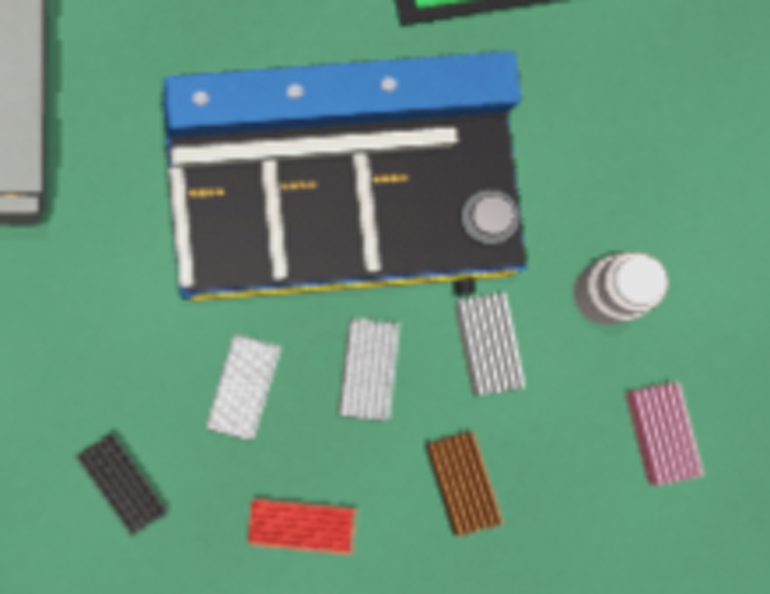

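View pics/cropS.png

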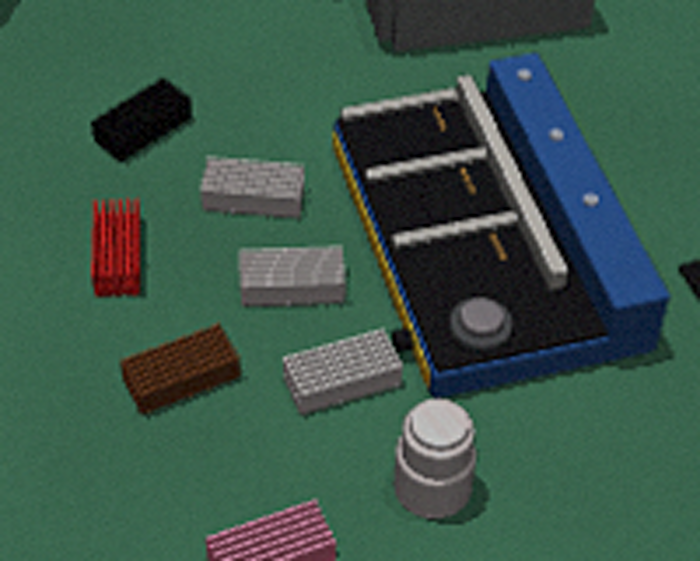

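```bash
cat > fit.py <<'E'
from h import *
from scipy.optimize import least_squares, minimize
def cp(pts,o): return np.array([[(a+.5)/3.5-.5+o[0],(b+.5)/3.3-.5+o[1]] for a,b in pts])
def rigid(x,y,th,P):
    c,s=np.cos(th),np.sin(th); P=np.atleast_2d(P)
    return np.c_[x+c*P[:,0]-s*P[:,1], y+s*P[:,0]+c*P[:,1], P[:,2]]
def graymask(p,box):
    im=p['pixels'].astype(int); b,g,r=im[...,0],im[...,1],im[...,2]
    return ((r-g)>-14)&(abs(r-b)<25)&(r>85)
def boxfit(views,x0,dims=(.09,.04,.032),z0=0.,free=False):
    """views: list of (pic,mask float). silhouettes IoU"""
    L,W,H=dims
    C=np.array([[i*L/2,j*W/2,k] for i in(-1,1) for j in(-1,1) for k in(0,H)])
    def sil(p,q):
        z=q[3] if len(q)>3 else z0
        P=rigid(q[0],q[1],q[2],C+[0,0,z]); u=proj(p,P)
        h=cv2.convexHull(u.astype(np.float32))
        m=np.zeros((400,640),np.uint8)
        cv2.fillConvexPoly(m,np.round(h*256).astype(np.int32),255,cv2.LINE_AA,8)
        return m/255.
    def cost(q): return sum(((sil(p,q)-m)**2).sum() for p,m in views)
    q=np.array(list(x0)+([z0] if free else []),float)
    n=len(q)
    best=None
    for sc in (1,.4):
        S=np.vstack([q]+[q+np.eye(n)[i]*[.012,.012,.15,.01][i]*sc for i in range(n)])
        r=minimize(cost,q,method='Nelder-Mead',options=dict(initial_simplex=S,xatol=1e-5,fatol=.01,maxiter=600)); q=r.x
    return q,r.fun
def blob(p,seed,rad=26):
    m=graymask(p,None).astype(np.uint8)
    w=np.zeros_like(m); cv2.circle(w,(int(round(seed[0])),int(round(seed[1]))),rad,1,-1); m&=w
    n,l,st,ce=cv2.connectedComponentsWithStats(m,connectivity=4)
    d=[np.min(np.hypot(*(np.argwhere(l==i)[:,::-1]-seed).T))-.01*st[i][4] for i in range(1,n)]
    i=1+int(np.argmin(d)); return (l==i).astype(float),st[i][4]
E
cat > a.py <<'E'
from fit import *
import pickle
T,S=pickle.load(open('ts.pkl','rb'))
# station
tp=cp([(168,130),(519,105),(165,78),(515,52),(184,296),(523,269),(490,213)],(290,100))
sp=cp([(545,57),(667,298),(613,302),(490,60),(433,377),(335,120),(482,315)],(230,180))
H=.085;D=.045
tm=[(-.03,.155,H),(-.03,-.155,H),(.02,.155,H),(.02,-.155,H),(-.177,.155,D),(-.177,-.155,D)]
sm=[(.02,.155,H),(.02,-.155,H),(-.03,-.155,H),(-.03,.155,H),(-.177,-.155,D),(-.177,.155,D)]
def res(q,full=0):
    a=proj(T,rigid(q[0],q[1],q[2],np.array(tm)+[0,0,q[3]]))-tp[:6]; b=proj(S,rigid(q[0],q[1],q[2],np.array(sm)+[0,0,q[3]]))-sp[:6]
    return np.r_[a.ravel(),b.ravel()]
r=least_squares(res,[.7,-.15,0,0],loss='soft_l1'); print('station',r.x); print(np.round(res(r.x).reshape(-1,2),1).tolist())
def inv(q,P):
    c,s=np.cos(q[2]),np.sin(q[2]); d=P-[q[0],q[1],0]; return np.array([c*d[0]+s*d[1],-s*d[0]+c*d[1],d[2]])
q=r.x
print('button',inv(q,tri(T,tp[6],S,sp[6])))
# ribs, T crop: front top corners (rib left/right) 
for nm,l,rr in(('rib0',(180,285),(192,285)),('rib1',(274,278),(287,278)),('rib2',(367,270),(380,270))):
    print(nm,[np.round(inv(q,atz(T,cp([c],(290,100))[0],.053)),4) for c in(l,rr)])
for c in((175,163),(456,142),(455,128),(174,150)): print('stop',np.round(inv(q,atz(T,cp([c],(290,100))[0],.070)),4))
for k,(a,b,x0) in enumerate([((360,217),(302,238),None),((396,212),(314,263),None),((430,204),(327,292),None)]):
    v=[]
    for p,s in((T,a),(S,b)):
        m,n=blob(p,np.array(s)); v.append((p,m)); print(n,end=' ')
    c=tri(T,a,S,b); print('tri',np.round(c,4))
    for f in(False,True):
        print(k,[(np.round(z,4),round(e,1)) for z,e in [boxfit(v,(c[0],c[1],0),free=f)]])
    print([np.round(boxfit([vv],(c[0],c[1],0))[0],4) for vv in v])
E
python3 a.py
```

```text
station [ 0.73099843 -0.22175544  0.05007413 -0.0054026 ]
[[-0.1, -0.4], [0.6, -0.3], [-0.6, -0.6], [-0.1, -0.1], [-1.1, -1.2], [1.4, -0.8], [-2.6, -0.8], [0.2, 0.8], [-0.9, 3.3], [-1.3, 1.0], [0.1, -0.4], [-0.5, -0.6]]
button [-0.12662906 -0.12075882  0.06353972]
rib0 [array([-0.1719,  0.1552,  0.053 ]), array([-0.1728,  0.1447,  0.053 ])]
rib1 [array([-0.1719,  0.0727,  0.053 ]), array([-0.1728,  0.0613,  0.053 ])]
rib2 [array([-0.1708, -0.0093,  0.053 ]), array([-0.1717, -0.0207,  0.053 ])]
stop [-0.0605  0.1509  0.07  ]
stop [-0.0596 -0.0963  0.07  ]
stop [-0.0463 -0.0968  0.07  ]
stop [-0.0482  0.1507  0.07  ]
388 301 tri [ 0.4584 -0.1331  0.0129]
0 [(array([ 0.4587, -0.1291, -0.2929]), np.float64(250.3))]
0 [(array([ 0.4585, -0.1302, -0.275 ,  0.0023]), np.float64(253.2))]
[array([ 0.4577, -0.1299, -0.3237]), array([ 0.4633, -0.1128, -0.1999])]
388 346 tri [ 0.4726 -0.2453  0.0223]
1 [(array([ 0.4728, -0.2405, -0.1348]), np.float64(275.2))]
1 [(array([ 0.4727, -0.239 , -0.1381,  0.0077]), np.float64(283.3))]
[array([ 0.472 , -0.2418, -0.187 ]), array([ 0.4759, -0.2267, -0.1509])]
406 412 tri [ 0.4919 -0.3533  0.0204]
2 [(array([ 0.4934, -0.351 ,  0.1419]), np.float64(283.0))]
2 [(array([ 0.4936, -0.35  ,  0.1179,  0.0016]), np.float64(284.0))]
[array([ 0.4906, -0.3511,  0.1616]), array([ 0.495 , -0.3412,  0.1051])]
```

```bash
python3 - <<'E'
s=open('fit.py').read()
a=s.index('def graymask'); b=s.index('def boxfit')
s=s[:a]+'''def graymask(p,box):
    im=p['pixels'].astype(float); b,g,r=im[...,0],im[...,1],im[...,2]
    return (r>0.8*g)&(r>40)&(abs(r-b)<30)
'''+s[b:]
open('fit.py','w').write(s)
E
cat >> a.py <<'E'
    for nm,(p,m) in zip('TS',v):
        pass
def overlay(qs,st,fn):
    out=[]
    for p,(x0,x1,y0,y1) in((T,(290,510,100,280)),(S,(230,430,180,350))):
        im=cv2.resize(p['pixels'],None,fx=4,fy=4,interpolation=cv2.INTER_CUBIC)
        def ln(P): cv2.polylines(im,[np.round((proj(p,P)+.5)*4).astype(int)],True,(0,0,255),1)
        for q in qs:
            for z in(0,.032): ln(rigid(*q[:3],[(i*.045,j*.02,z) for i,j in((1,1),(1,-1),(-1,-1),(-1,1))]))
        def rc(a,b,c,d,z): ln(rigid(*st,[(a,c,z),(b,c,z),(b,d,z),(a,d,z)]))
        rc(-.03,.02,-.155,.155,.085); rc(-.177,-.03,-.155,.155,.045)
        for y in(.145,.063,-.019): rc(-.172,-.06,y,y+.01,.053)
        rc(-.06,-.046,-.1,.15,.07)
        out.append(im[y0*4:y1*4,x0*4:x1*4][:600,:800])
    for n,o in zip('TS',out): cv2.imwrite(f'pics/{fn}{n}.png',o)
E
python3 a.py | tail -12
```

```text
433 473 tri [ 0.4584 -0.1331  0.0129]
0 [(array([ 0.4583, -0.1295, -0.3091]), np.float64(52.3))]
0 [(array([ 0.4583, -0.1296, -0.3123,  0.0013]), np.float64(51.3))]
[array([ 0.4573, -0.1295, -0.3175]), array([ 0.4593, -0.1286, -0.3118])]
439 526 tri [ 0.4726 -0.2453  0.0223]
1 [(array([ 0.4725, -0.2419, -0.1496]), np.float64(63.5))]
1 [(array([ 0.4725, -0.2423, -0.1438,  0.0015]), np.float64(60.5))]
[array([ 0.4712, -0.2428, -0.1486]), array([ 0.4734, -0.2411, -0.1626])]
451 593 tri [ 0.4919 -0.3533  0.0204]
2 [(array([ 0.4931, -0.3516,  0.1363]), np.float64(71.0))]
2 [(array([ 0.493 , -0.3518,  0.1391,  0.0009]), np.float64(70.2))]
[array([ 0.4913, -0.3525,  0.1446]), array([ 0.4945, -0.3509,  0.1384])]
```

```bash
cat > b.py <<'E'
exec(open('a.py').read().split('for k,(a,b,x0)')[0])
exec(open('a.py').read()[open('a.py').read().index('def overlay'):])
r=least_squares(lambda q:res(np.r_[q,0]),[.7,-.15,0],loss='soft_l1',f_scale=.5); print(r.x)
print(np.round(res(np.r_[r.x,0]).reshape(-1,2),1).tolist())
overlay([(.4583,-.1295,-.309),(.4725,-.242,-.1496),(.4931,-.3516,.1363)],r.x,'ov')
E
python3 b.py
```

```text
station [ 0.73099843 -0.22175544  0.05007413 -0.0054026 ]
[[-0.1, -0.4], [0.6, -0.3], [-0.6, -0.6], [-0.1, -0.1], [-1.1, -1.2], [1.4, -0.8], [-2.6, -0.8], [0.2, 0.8], [-0.9, 3.3], [-1.3, 1.0], [0.1, -0.4], [-0.5, -0.6]]
button [-0.12662906 -0.12075882  0.06353972]
rib0 [array([-0.1719,  0.1552,  0.053 ]), array([-0.1728,  0.1447,  0.053 ])]
rib1 [array([-0.1719,  0.0727,  0.053 ]), array([-0.1728,  0.0613,  0.053 ])]
rib2 [array([-0.1708, -0.0093,  0.053 ]), array([-0.1717, -0.0207,  0.053 ])]
stop [-0.0605  0.1509  0.07  ]
stop [-0.0596 -0.0963  0.07  ]
stop [-0.0463 -0.0968  0.07  ]
stop [-0.0482  0.1507  0.07  ]
[ 0.72932729 -0.22254286  0.05294749]
[[0.3, -0.1], [1.3, -0.4], [-0.3, -0.4], [0.6, -0.2], [-0.6, -0.7], [2.3, -0.6], [-3.0, -1.7], [0.1, -0.0], [-0.9, 2.4], [-1.7, 0.2], [-0.1, -1.1], [-1.1, -1.3]]
```

View pics/ovT.png

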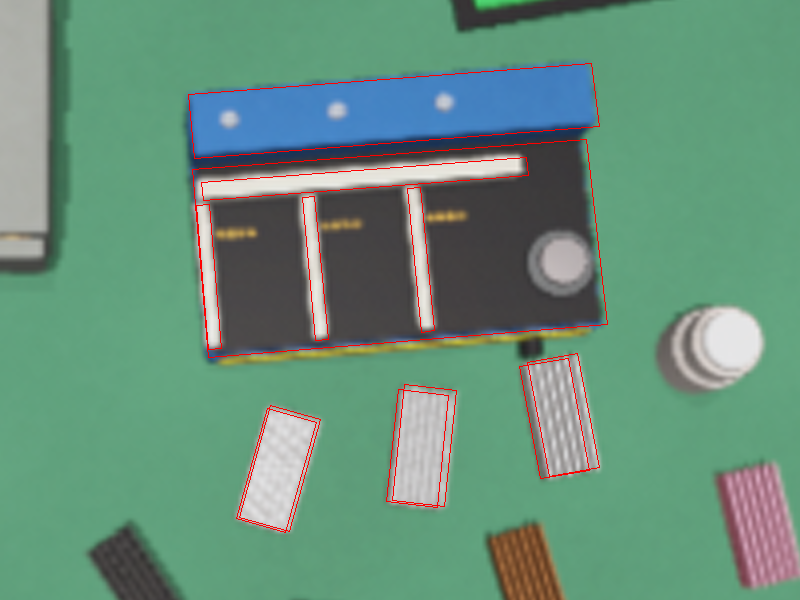

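View pics/ovS.png

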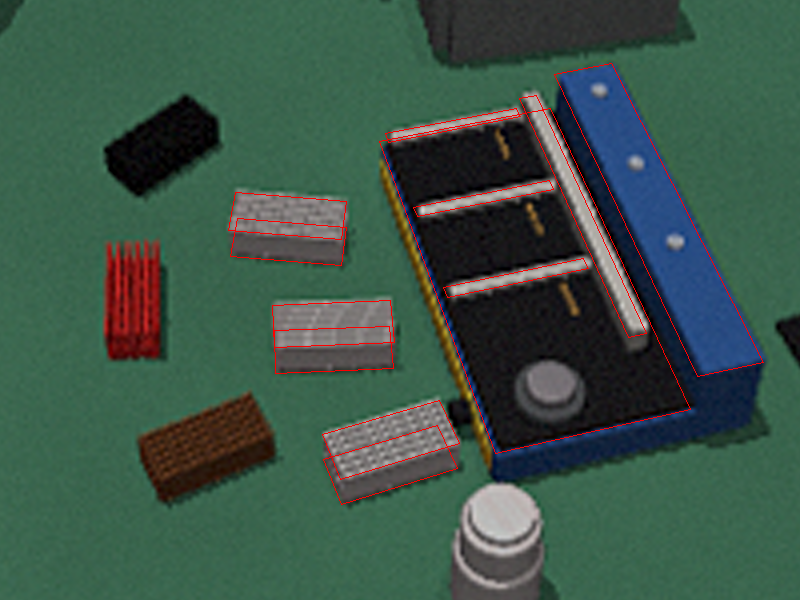

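```bash
cat > g.py <<'E'
from h import *
from scipy.spatial.transform import Rotation as Ro
import sys
ST=(.7293,-.2225,.0525)
def stw(x,y): 
    c,s=np.cos(ST[2]),np.sin(ST[2]); return ST[0]+c*x-s*y, ST[1]+s*x+c*y
def go(x,y,z,yaw_y=None,show=True):
    """yaw_y: wanted direction of tool y in world; turn first, then shift in new tool axes"""
    s=env.get_state(); q=s['orientation']; R=Ro.from_quat([q[1],q[2],q[3],q[0]]).as_matrix()
    ty=np.arctan2(R[1,1],R[0,1]); 
    turn=0
    if yaw_y is not None: turn=-(((yaw_y-ty)+np.pi/2)%np.pi-np.pi/2)   # tool x down: turn about x positive = world yaw negative
    R2=R@Ro.from_rotvec([turn,0,0]).as_matrix()
    d=np.array([x,y,z])-s['tcp_pos']
    print('t',round(s['clock'],2),'tcp',np.round(s['tcp_pos'],4),'tool y dir',round(ty,3),'down',np.round(R[:,0],3),'j6',round(s['joint_pos'][5],2),'F',np.round(s['wrist_force'],1),'gap',round(s['finger_gap'],4))
    print('  turn',round(turn,3),'shift now-axes cm',np.round(R.T@d*100,2),' after-turn',np.round(R2.T@d*100,2))
E
python3 - <<'E'
from g import *
for i,y in enumerate((.125,.043,-.039)): print('lane',i,np.round(stw(-.105,y),4))
go(.4583,-.1295,.1,np.pi/2-.309)
E
```

```text
lane 0 [ 0.6179 -0.1032]
lane 1 [ 0.6222 -0.1851]
lane 2 [ 0.6265 -0.267 ]
t 1.6 tcp [0.2169 0.5325 0.2313] tool y dir 1.184 down [ 0.  0. -1.] j6 1.43 F [-1.2  0.1  0.3] gap 0.0853
  turn -0.078 shift now-axes cm [ 13.13 -52.21  47.33]  after-turn [ 13.13 -55.73  43.13]
```

>>> {"name": "servo_tool", "arguments": {"moves": [[0,-4,3.1,-0.078,-1],[0,-4,3.1,0,-1],[0,-4,3.1,0,-1],[0,-4,3.1,0,-1],[0,-4,3.1,0,-1],[0,-4,3.1,0,-1],[0,-4,3.1,0,-1],[0,-4,3.1,0,-1],[0,-4,3.1,0,-1],[0,-4,3.1,0,-1]], "grip_force": 40}}

```text
clock: 2.85
tcp_pos: [0.3874, 0.0544, 0.2316]
orientation: [0.699, 0.109, 0.698, -0.109]
wrist_force: [0.7, 2.2, -0.2]
finger_gap: 0.0854
```

```bash
python3 -c "
from g import *
go(.4583,-.1295,.1,np.pi/2-.309)"
```

```text
t 2.85 tcp [0.3874 0.0544 0.2316] tool y dir 1.262 down [ 0.001  0.    -1.   ] j6 0.24 F [ 0.7  2.2 -0.2] gap 0.0854
  turn 0.0 shift now-axes cm [ 13.17 -15.38  12.33]  after-turn [ 13.17 -15.37  12.33]
```

>>> {"name": "servo_tool", "arguments": {"moves": [[2.5,-3.85,3.08,0,-1],[2.5,-3.85,3.08,0,-1],[2.5,-3.85,3.08,0,-1],[2.5,-3.85,3.08,0,-1],[3,0,0,0,-1],[3,0,0,0,-1],[3,0,0,0,-1],[2.5,0,0,0,-1],[1.0,0,0,0,-1],[0,0,0,0,-1]]}}

```text
clock: 4.1
tcp_pos: [0.4573, -0.1279, 0.0061]
orientation: [0.698, 0.109, 0.699, -0.109]
wrist_force: [-0.3, -0.2, 1.1]
finger_gap: 0.0851
```

```bash
python3 -c "
from g import *
go(.4583,-.1295,.006,np.pi/2-.309); shot('side','s1.png'); shot('top','t1.png')
import cv2
a=cv2.imread('pics/s1.png')[150:350,200:440];cv2.imwrite('pics/s1c.png',cv2.resize(a,None,fx=3,fy=3))"
```

```text
t 4.1 tcp [ 0.4573 -0.1279  0.0061] tool y dir 1.262 down [-0.001  0.001 -1.   ] j6 -0.13 F [-0.3 -0.2  1.1] gap 0.0851
  turn 0.0 shift now-axes cm [ 0.01 -0.12  0.15]  after-turn [ 0.01 -0.12  0.15]
```

View pics/s1c.png

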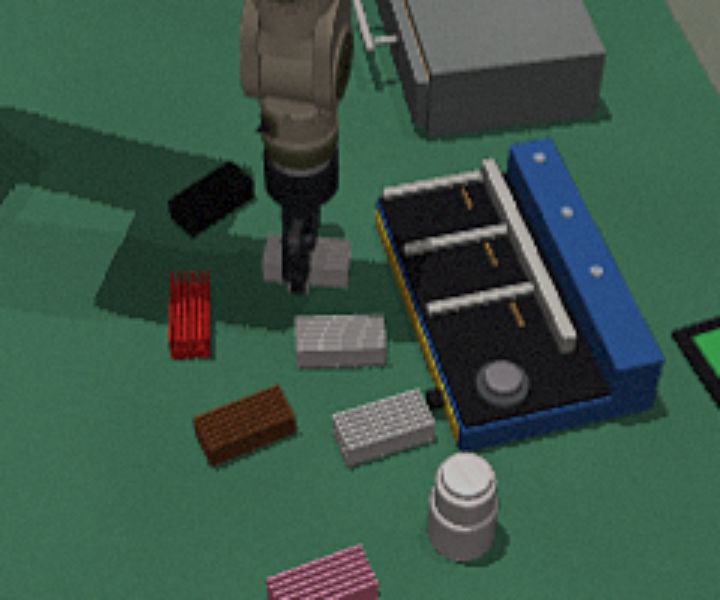

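The gripper straddles the leftmost module at crop (305,260), so I close on it.

>>> {"name": "servo_tool", "arguments": {"moves": [[0,0,0,0,1],[0,0,0,0,1],[0,0,0,0,1],[0,0,0,0,1],[-2,0,0,0,1],[-2,0,0,0,1],[-2,0,0,0,1],[-2,0,0,0,1],[-2,0,0,0,1],[0,0,0,0,1]]}}

```text
clock: 5.45
tcp_pos: [0.4582, -0.1284, 0.107]
orientation: [0.699, 0.109, 0.698, -0.109]
wrist_force: [0.6, -0.1, -2.7]
finger_gap: 0.0392
```

```bash
python3 -c "
from g import *
x,y=stw(-.105-.010,.125-.006)
go(x,y,.06,np.pi/2+.0525)"
```

```text
t 5.45 tcp [ 0.4582 -0.1284  0.107 ] tool y dir 1.262 down [ 0.002 -0.001 -1.   ] j6 -0.13 F [ 0.6 -0.1 -2.7] gap 0.0392
  turn -0.361 shift now-axes cm [ 4.73  6.34 13.71]  after-turn [ 4.73  1.08 15.07]
```

>>> {"name": "servo_tool", "arguments": {"moves": [[0,0,0,-0.18,1],[0,0,0,-0.18,1],[0,0.2,3,0,1],[0,0.2,3,0,1],[0,0.2,3,0,1],[0,0.2,3,0,1],[0,0.2,3,0,1],[2.5,0,0,0,1],[2,0,0,0,1],[0,0,0,0,1]]}}

```text
clock: 6.7
tcp_pos: [0.6042, -0.1095, 0.0576]
orientation: [0.705, -0.017, 0.709, 0.019]
wrist_force: [-0.8, -0.5, -2.2]
finger_gap: 0.0395
```

```bash
python3 -c "
from g import *
x,y=stw(-.105-.010,.125-.006)
go(x,y,.0525,np.pi/2+.0525)
import cv2
a=shot('side')['pixels'][150:350,260:460];cv2.imwrite('pics/s2c.png',cv2.resize(a,None,fx=3,fy=3))
a=shot('top')['pixels'][100:280,290:510];cv2.imwrite('pics/t2c.png',cv2.resize(a,None,fx=3,fy=3))"
```

```text
t 6.7 tcp [ 0.6042 -0.1095  0.0576] tool y dir 1.622 down [-0.006  0.002 -1.   ] j6 -0.36 F [-0.8 -0.5 -2.2] gap 0.0395
  turn -0.001 shift now-axes cm [ 0.51 -0.04  0.41]  after-turn [ 0.51 -0.04  0.41]
```

View pics/s2c.png

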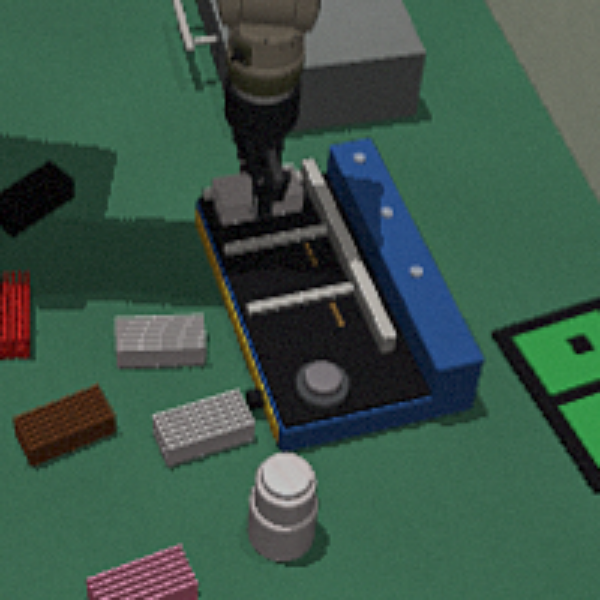

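View pics/t2c.png

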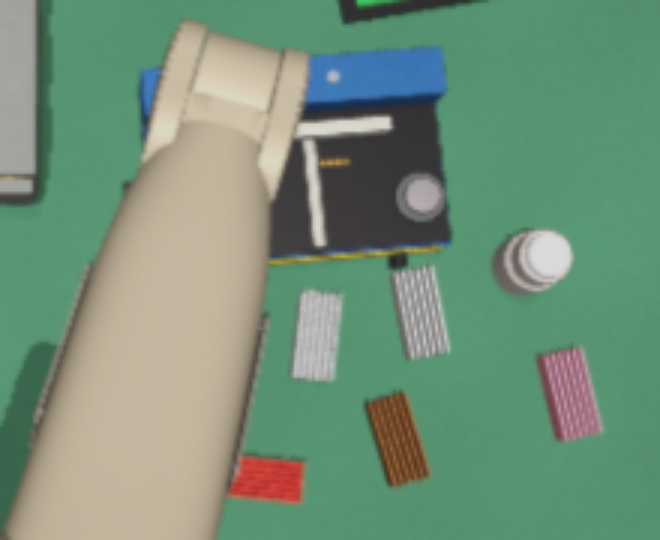

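>>> {"name": "servo_tool", "arguments": {"moves": [[0.25,0,0,0,1],[0.2,0,0,0,1],[0,0,0.3,0,1],[0,0,0.3,0,1],[0,0,0.3,0,1],[0,0,0.2,0,1],[0,0,0.1,0,1],[0,0,0.1,0,1],[0,0,0.1,0,1],[0,0,0,0,1]]}}

```text
clock: 8.05
tcp_pos: [0.6202, -0.1097, 0.0566]
orientation: [0.706, -0.018, 0.707, 0.018]
wrist_force: [-2.9, -0.1, -2.9]
finger_gap: 0.0394
```

```bash
python3 -c "
from g import *
x,y=stw(-.105,.125)
go(x,y,.0525,np.pi/2+.0525)"
```

```text
t 8.05 tcp [ 0.6202 -0.1097  0.0566] tool y dir 1.622 down [-0.001  0.    -1.   ] j6 -0.35 F [-2.9 -0.1 -2.9] gap 0.0394
  turn -0.001 shift now-axes cm [ 0.41  0.66 -0.2 ]  after-turn [ 0.41  0.66 -0.2 ]
```

>>> {"name": "servo_tool", "arguments": {"moves": [[0.2,0,0,0,1],[0.15,0,0,0,1],[0,0,0.1,0,1],[0,0,0.1,0,1],[0,0,0.1,0,1],[0,0,0.1,0,1],[0,0,0,0,1],[0,0,0,0,1],[0,0,0,0,1],[0,0,0,0,1]]}}

```text
clock: 9.3
tcp_pos: [0.6202, -0.1095, 0.0523]
orientation: [0.704, -0.018, 0.71, 0.018]
wrist_force: [-13.1, -2.0, 3.2]
finger_gap: 0.0396
```

```bash
python3 -c "
from g import *
x,y=stw(-.105,.125)
go(x,y,.0525,np.pi/2+.0525)
import cv2
a=shot('side')['pixels'][170:300,300:420];cv2.imwrite('pics/s3c.png',cv2.resize(a,None,fx=4,fy=4))"
```

```text
t 9.3 tcp [ 0.6202 -0.1095  0.0523] tool y dir 1.621 down [-0.009  0.    -1.   ] j6 -0.35 F [-13.1  -2.    3.2] gap 0.0396
  turn -0.002 shift now-axes cm [-0.02  0.64 -0.2 ]  after-turn [-0.02  0.64 -0.2 ]
```

View pics/s3c.png

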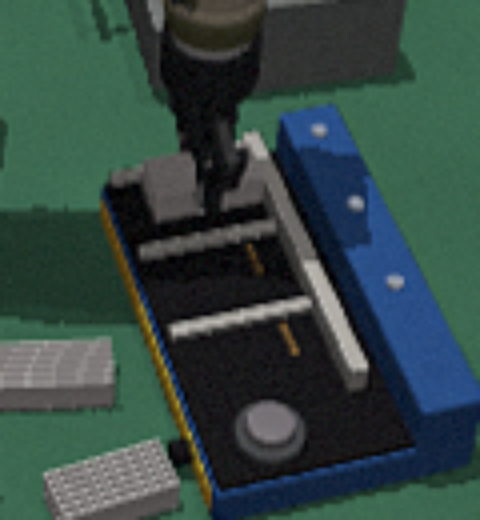

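>>> {"name": "servo_tool", "arguments": {"moves": [[0,0,-0.2,0,1],[0,0.2,0,0,1],[0,0.2,0,0,1],[0,0.2,0,0,1],[0,0.1,0,0,1],[0,0.1,0,0,1],[0,0.1,0,0,1],[0,0.1,0,0,1],[0,0,0,0,1],[0,0,0,0,1]]}}

```text
clock: 10.6
tcp_pos: [0.6199, -0.103, 0.0524]
orientation: [0.705, -0.019, 0.709, 0.015]
wrist_force: [-7.4, -10.5, -2.6]
finger_gap: 0.0393
```

```bash
python3 -c "
from g import *
x,y=stw(-.105,.125)
go(x,y,.0525,np.pi/2+.0525)"
```

```text
t 10.6 tcp [ 0.6199 -0.103   0.0524] tool y dir 1.62 down [-0.005 -0.006 -1.   ] j6 -0.34 F [ -7.4 -10.5  -2.6] gap 0.0393
  turn -0.004 shift now-axes cm [-0.01 -0.01 -0.2 ]  after-turn [-0.01 -0.01 -0.2 ]
```

>>> {"name": "servo_tool", "arguments": {"moves": [[0,0,0,0,-0.22],[0,0,0,0,-0.22],[0,0,0,0,-0.22],[0,0,0,0,-0.22],[0,0.2,0,0,-0.22],[0,0.2,0,0,-0.22],[0,0.2,0,0,-0.22],[0,0.1,0,0,-0.22],[0,0.1,0,0,-0.22],[0,0,0,0,-0.22]]}}

```text
clock: 11.85
tcp_pos: [0.6224, -0.0962, 0.0542]
orientation: [0.707, -0.02, 0.707, 0.014]
wrist_force: [-2.5, -13.3, 1.8]
finger_gap: 0.0521
```

```bash
python3 -c "
from g import *
x,y=stw(-.105,.125)
go(x,y,.0525,np.pi/2+.0525)"
```

```text
t 11.85 tcp [ 0.6224 -0.0962  0.0542] tool y dir 1.619 down [ 0.001 -0.008 -1.   ] j6 -0.32 F [ -2.5 -13.3   1.8] gap 0.0521
  turn -0.004 shift now-axes cm [ 0.18 -0.67 -0.48]  after-turn [ 0.18 -0.67 -0.49]
```

>>> {"name": "servo_tool", "arguments": {"moves": [[0,-0.5,-0.2,0,-0.22],[0,-0.4,0,0,-0.22],[-2.5,0,0,0,-0.22],[-2.5,0,0,0,1],[0,0,-3.5,0,1],[0,0,-3.6,0,1],[0,0,0,0,1],[2.3,0,0,0,1],[2.4,0,0,0,1],[0,0,0,0,1]]}}

```text
clock: 13.1
tcp_pos: [0.5486, -0.1036, 0.0546]
orientation: [0.706, -0.018, 0.708, 0.019]
wrist_force: [-0.2, -1.5, -0.7]
finger_gap: -0.0001
```

```bash
python3 -c "
from g import *
x,y=stw(-.172,.125)
go(x,y,.055,np.pi/2+.0525)
import cv2
a=shot('side')['pixels'][170:300,300:420];cv2.imwrite('pics/s4c.png',cv2.resize(a,None,fx=4,fy=4))"
```

```text
t 13.1 tcp [ 0.5486 -0.1036  0.0546] tool y dir 1.622 down [-0.003  0.002 -1.   ] j6 -0.38 F [-0.2 -1.5 -0.7] gap -0.0001
  turn -0.001 shift now-axes cm [-0.04 -0.32  0.22]  after-turn [-0.04 -0.32  0.22]
```

View pics/s4c.png

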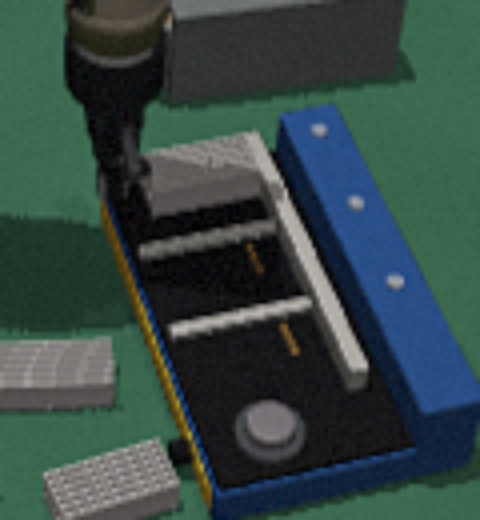

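Home in lane 0 so far. Now I push on its end.

>>> {"name": "servo_tool", "arguments": {"moves": [[0,-0.3,0.5,0,1],[0,0,0.5,0,1],[0,0,0.2,0,1],[0,0,0.2,0,1],[0,0,0.2,0,1],[0,0,0.2,0,1],[0,0,0.1,0,1],[0,0,0,0,1],[0,0,0,0,1],[0,0,0,0,1]]}}

```text
clock: 14.4
tcp_pos: [0.566, -0.1063, 0.0559]
orientation: [0.705, -0.018, 0.709, 0.018]
wrist_force: [-7.3, -2.1, 4.7]
finger_gap: 0.0001
```

```bash
python3 -c "
from g import *
x,y=stw(-.172,.125)
go(x,y,.055,np.pi/2+.0525)"
```

```text
t 14.4 tcp [ 0.566  -0.1063  0.0559] tool y dir 1.622 down [-0.005 -0.    -1.   ] j6 -0.37 F [-7.3 -2.1  4.7] gap 0.0001
  turn -0.002 shift now-axes cm [ 0.1   0.04 -1.5 ]  after-turn [ 0.1   0.04 -1.5 ]
```

>>> {"name": "servo_tool", "arguments": {"moves": [[0,0,-1.0,0,1],[0,0,-1.0,0,1],[-3,0,-1,0,1],[-4,0,-4,0,-1],[-4,-3,-5,0,-1],[0,-5,-1,0.17,-1],[0,-5,0,0,-1],[0,0,0,0,-1],[0,0,0,0,-1],[0,0,0,0,-1]]}}

```text
clock: 15.65
tcp_pos: [0.4424, -0.2376, 0.1615]
orientation: [0.706, 0.042, 0.706, -0.041]
wrist_force: [0.6, 1.7, -0.3]
finger_gap: 0.0853
```

```bash
cat > c.py <<'E'
from fit import *
from g import go,stw
T=shot('top','t_now.png');S=shot('side','s_now.png')
def mod(a,b,z0=0.,x0=None):
    v=[(p,blob(p,np.array(s,float))[0]) for p,s in((T,a),(S,b))]
    c=tri(T,a,S,b) if x0 is None else x0
    for nm,vv in(('both',v),('T',v[:1]),('S',v[1:])):
        q,e=boxfit(vv,(c[0],c[1],0),z0=z0); print(nm,np.round(q,4),round(e,1),[int(m.sum()) for _,m in vv])
E
python3 - <<'E'
from c import *
mod((396,212),(314,263)); mod((430,204),(327,292))
go(.4725,-.242,.006,np.pi/2-.1496)
cv2.imwrite('pics/t5.png',cv2.resize(T['pixels'][100:280,290:510],None,fx=3,fy=3))
cv2.imwrite('pics/s5.png',cv2.resize(S['pixels'][170:350,230:430],None,fx=3,fy=3))
E
```

```text
both [ 0.4719 -0.2432 -0.1251] 461.7 [769, 524]
T [ 0.4696 -0.2462 -0.0935] 405.9 [769]
S [ 0.4733 -0.2411 -0.1415] 28.6 [524]
both [ 0.4937 -0.3508  0.1593] 508.6 [1, 595]
T [ 0.4797 -0.3398  0.1048] 475.8 [1]
S [ 0.4946 -0.3506  0.1447] 31.6 [595]
t 15.75 tcp [ 0.4426 -0.2377  0.1616] tool y dir 1.454 down [-0.  0. -1.] j6 -0.54 F [-0.5  0.3  0.4] gap 0.0854
  turn 0.033 shift now-axes cm [15.55 -0.09  3.02]  after-turn [1.555e+01 1.000e-02 3.020e+00]
```

View pics/t5.png

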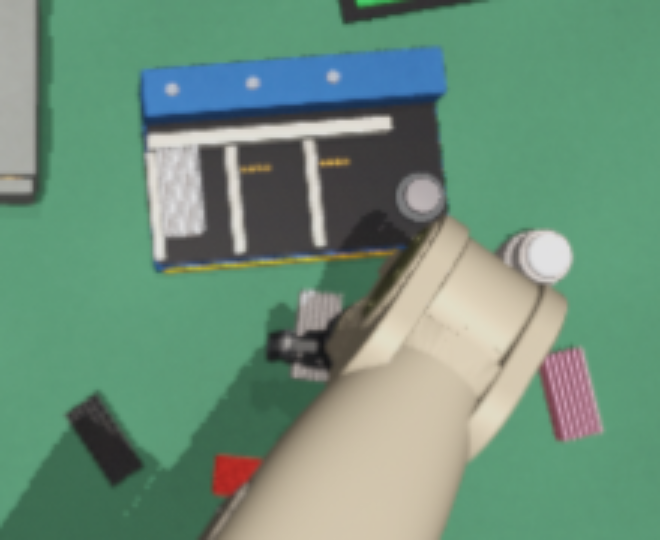

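View pics/s5.png

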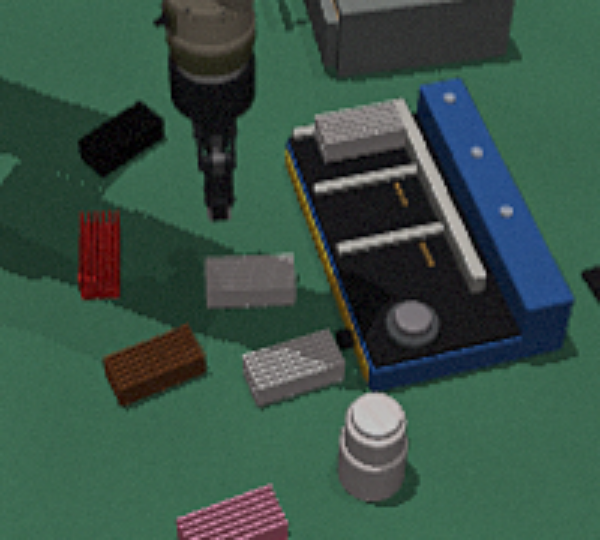

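The top view shows the lane 0 module tight to the rib and stop, and the other two have not moved. I pick the middle module next.

>>> {"name": "servo_tool", "arguments": {"moves": [[2,0,1.5,0.033,-1],[3,0,1.5,0,-1],[3,0,0,0,-1],[3,0,0,0,-1],[3,0,0,0,-1],[1.5,0,0,0,-1],[0,0,0,0,1],[0,0,0,0,1],[0,0,0,0,1],[0,0,0,0,1]]}}

```text
clock: 17.0
tcp_pos: [0.4733, -0.2434, 0.008]
orientation: [0.706, 0.053, 0.704, -0.054]
wrist_force: [-0.3, 1.2, 6.1]
finger_gap: 0.0394
```

```bash
python3 -c "
from g import *
x,y=stw(-.105-.010,.043-.006)
go(x,y,.11,np.pi/2+.0525)"
```

```text
t 17.0 tcp [ 0.4733 -0.2434  0.008 ] tool y dir 1.419 down [ 0.002 -0.001 -1.   ] j6 -0.47 F [-0.3  1.2  6.1] gap 0.0394
  turn -0.204 shift now-axes cm [-10.17   7.22  13.  ]  after-turn [-10.17   4.43  14.2 ]
```

>>> {"name": "servo_tool", "arguments": {"moves": [[-3.4,0,0,0,1],[-3.4,0,0,0,1],[-3.4,0,0,-0.1,1],[0,0,0,-0.104,1],[0,0.9,2.8,0,1],[0,0.9,2.8,0,1],[0,0.9,2.8,0,1],[0,0.9,2.8,0,1],[0,0.8,3.0,0,1],[0,0,0,0,1]]}}

```text
clock: 18.25
tcp_pos: [0.6132, -0.1908, 0.108]
orientation: [0.707, -0.019, 0.707, 0.019]
wrist_force: [-0.9, -1.1, -2.2]
finger_gap: 0.039
```

```bash
python3 -c "
from g import *
x,y=stw(-.105-.010,.043-.006)
go(x,y,.0525,np.pi/2+.0525)"
```

```text
t 18.25 tcp [ 0.6132 -0.1908  0.108 ] tool y dir 1.625 down [ 0.  0. -1.] j6 -0.48 F [-0.9 -1.1 -2.2] gap 0.039
  turn 0.002 shift now-axes cm [ 5.55 -0.08 -0.07]  after-turn [ 5.55 -0.08 -0.07]
```

>>> {"name": "servo_tool", "arguments": {"moves": [[2.2,-0.05,0,0,1],[2.2,0,0,0,1],[0.8,0,0,0,1],[0.3,0,0.3,0,1],[0,0,0.3,0,1],[0,0,0.3,0,1],[0,0,0.3,0,1],[0,0,0.2,0,1],[0,0,0.2,0,1],[0,0,0,0,1]]}}

```text
clock: 19.5
tcp_pos: [0.6269, -0.1911, 0.0534]
orientation: [0.706, -0.018, 0.708, 0.018]
wrist_force: [-3.4, -0.4, -1.7]
finger_gap: 0.0399
```

```bash
python3 -c "
from g import *
x,y=stw(-.105,.043)
go(x,y,.0525,np.pi/2+.0525)"
```

```text
t 19.5 tcp [ 0.6269 -0.1911  0.0534] tool y dir 1.623 down [-0.002  0.    -1.   ] j6 -0.47 F [-3.4 -0.4 -1.7] gap 0.0399
  turn -0.0 shift now-axes cm [ 0.09  0.63 -0.44]  after-turn [ 0.09  0.63 -0.43]
```

Touching the stop, so I push left against the rib.

>>> {"name": "servo_tool", "arguments": {"moves": [[0,0,0.15,0,1],[0,0.2,0,0,1],[0,0.2,0,0,1],[0,0.2,0,0,1],[0,0.2,0,0,1],[0,0.1,0,0,1],[0,0.1,0,0,1],[0,0,0,0,-0.22],[0,0,0,0,-0.22],[0,0,0,0,-0.22]]}}

```text
clock: 20.75
tcp_pos: [0.6295, -0.1809, 0.0541]
orientation: [0.707, -0.019, 0.706, 0.019]
wrist_force: [-0.1, -0.3, 0.5]
finger_gap: 0.0522
```

```bash
python3 -c "
from g import *
x,y=stw(-.105,.043)
go(x,y,.0525,np.pi/2+.0525)"
```

```text
t 20.75 tcp [ 0.6295 -0.1809  0.0541] tool y dir 1.624 down [ 0.001 -0.    -1.   ] j6 -0.46 F [-0.1 -0.3  0.5] gap 0.0522
  turn 0.0 shift now-axes cm [ 0.16 -0.38 -0.75]  after-turn [ 0.16 -0.38 -0.75]
```

>>> {"name": "servo_tool", "arguments": {"moves": [[0,0.2,0,0,-0.22],[0,0.2,0,0,-0.22],[0,0.1,0,0,-0.22],[0,0,0,0,-0.22],[0,-0.5,-0.2,0,-0.22],[0,-0.4,-0.3,0,-0.22],[-2.5,0,0,0,-0.22],[-2.5,0,-0.7,0,1],[0,0,-3.4,0,1],[0,0,-3.4,0,1]]}}

```text
clock: 22.0
tcp_pos: [0.5483, -0.1891, 0.1039]
orientation: [0.707, -0.019, 0.707, 0.019]
wrist_force: [-0.1, 1.3, -0.6]
finger_gap: 0.0002
```

```bash
python3 -c "
from g import *
x,y=stw(-.170,.043)
go(x,y,.055,np.pi/2+.0525)"
```

```text
t 22.0 tcp [ 0.5483 -0.1891  0.1039] tool y dir 1.624 down [ 0.001  0.    -1.   ] j6 -0.52 F [-0.1  1.3 -0.6] gap 0.0002
  turn 0.0 shift now-axes cm [4.89 0.01 0.89]  after-turn [4.89 0.01 0.89]
```

>>> {"name": "servo_tool", "arguments": {"moves": [[2.4,0,0,0,1],[2.4,0,0,0,1],[0,0,0.6,0,1],[0,0,0.6,0,1],[0,0,0.4,0,1],[0,0,0.3,0,1],[0,0,0.3,0,1],[0,0,0.2,0,1],[0,0,0.1,0,1],[0,0,0,0,1]]}}

```text
clock: 23.25
tcp_pos: [0.5704, -0.188, 0.0556]
orientation: [0.704, -0.018, 0.709, 0.018]
wrist_force: [-10.2, -2.6, 7.0]
finger_gap: 0.0001
```

```bash
python3 -c "
from g import *
x,y=stw(-.170,.043)
go(x,y,.055,np.pi/2+.0525)"
```

```text
t 23.25 tcp [ 0.5704 -0.188   0.0556] tool y dir 1.622 down [-0.007 -0.    -1.   ] j6 -0.5 F [-10.2  -2.6   7. ] gap 0.0001
  turn -0.001 shift now-axes cm [ 0.06  0.02 -1.32]  after-turn [ 0.06  0.02 -1.32]
```

Home at the expected 0.570. I retreat and go towards the third module.

>>> {"name": "servo_tool", "arguments": {"moves": [[0,0,-1.0,0,1],[0,0,-1.0,0,1],[-3,0,-1,0,1],[-4,0,-4,0,-1],[-4,-3,-4,0,-1],[0,-5,0,-0.1,-1],[0,-5,0,0,-1],[0,0,0,0,-1],[0,0,0,0,-1],[0,0,0,0,-1]]}}

```text
clock: 24.5
tcp_pos: [0.4766, -0.3209, 0.1645]
orientation: [0.705, -0.054, 0.705, 0.054]
wrist_force: [-0.0, -0.7, -0.4]
finger_gap: 0.0854
```

Run:
```python
from c import *
mod((430,204),(327,292))
go(.4935,-.3516,.006,np.pi/2+.138)
cv2.imwrite('pics/t6.png',cv2.resize(T['pixels'][100:280,290:510],None,fx=3,fy=3))
cv2.imwrite('pics/s6.png',cv2.resize(S['pixels'][170:350,230:430],None,fx=3,fy=3))
```

```text
both [ 0.4926 -0.3535  0.1227] 703.5 [528, 591]
T [ 0.5004 -0.3837 -0.595 ] 241.9 [528]
S [ 0.4946 -0.3506  0.1445] 34.6 [591]
t 24.6 tcp [ 0.4768 -0.3211  0.1647] tool y dir 1.724 down [-0.  0. -1.] j6 -0.89 F [0.1 0.2 0.6] gap 0.0857
  turn 0.016 shift now-axes cm [15.87 -3.28  1.18]  after-turn [15.87 -3.26  1.23]
```

View pics/t6.png

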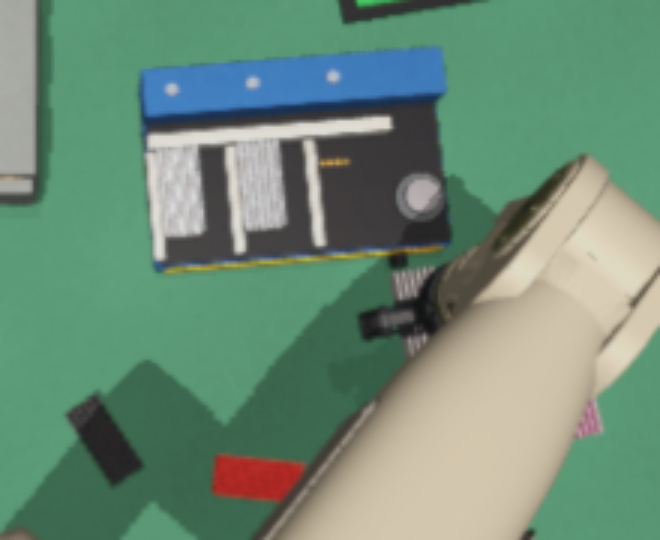

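View pics/s6.png

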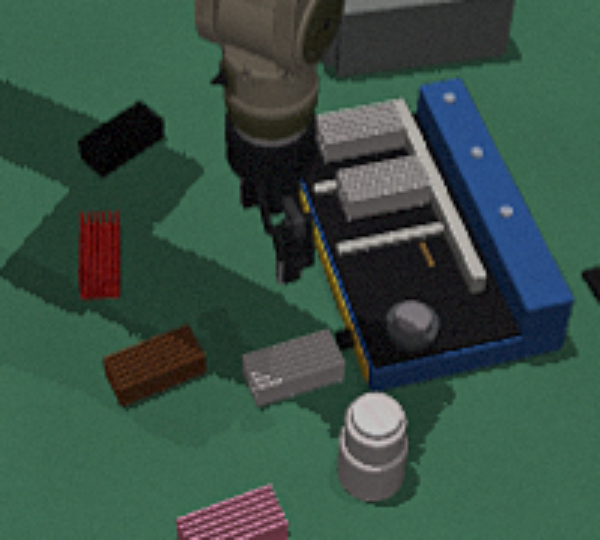

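Run:
```python
from h import *
import pickle
T,S=pickle.load(open('ts.pkl','rb'))
print(atz(S,(352.7,325.1),0), atz(T,(471,184.5),.1))
```

```text
[ 0.54235402 -0.4601469   0.        ] [ 0.53920512 -0.4606756   0.1       ]
```

>>> {"name": "servo_tool", "arguments": {"moves": [[2,-1.6,0.6,0.016,-0.7],[3,-1.65,0.6,0,-0.7],[3,0,0,0,-0.7],[3,0,0,0,-0.7],[3,0,0,0,-0.7],[1.8,0,0,0,-0.7],[0,0,0,0,1],[0,0,0,0,1],[0,0,0,0,1],[0,0,0,0,1]]}}

```text
clock: 25.85
tcp_pos: [0.4938, -0.353, 0.0075]
orientation: [0.706, -0.048, 0.705, 0.048]
wrist_force: [-0.0, 0.1, 2.0]
finger_gap: 0.0393
```

```bash
python3 -c "
from g import *
x,y=stw(-.105-.008,-.039-.006)
go(x,y,.11,np.pi/2+.0525)"
```

```text
t 25.85 tcp [ 0.4938 -0.353   0.0075] tool y dir 1.707 down [ 0.001 -0.001 -1.   ] j6 -0.89 F [-0.   0.1  2. ] gap 0.0393
  turn 0.084 shift now-axes cm [-10.24   6.18  13.47]  after-turn [-10.24   7.29  12.91]
```

>>> {"name": "servo_tool", "arguments": {"moves": [[-3.4,0,0,0,1],[-3.4,0,0,0,1],[-3.4,0,0,0.084,1],[0,1.4,2.6,0,1],[0,1.4,2.6,0,1],[0,1.5,2.6,0,1],[0,1.5,2.6,0,1],[0,1.5,2.5,0,1],[0,0,0,0,1],[0,0,0,0,1]]}}

```text
clock: 27.1
tcp_pos: [0.6179, -0.2731, 0.1085]
orientation: [0.707, -0.018, 0.707, 0.019]
wrist_force: [0.3, 0.4, -1.8]
finger_gap: 0.0396
```

```bash
python3 -c "
from g import *
x,y=stw(-.105-.008,-.039-.006)
go(x,y,.053,np.pi/2+.0525)"
```

```text
t 27.1 tcp [ 0.6179 -0.2731  0.1085] tool y dir 1.623 down [-0.001  0.    -1.   ] j6 -0.59 F [ 0.3  0.4 -1.8] gap 0.0396
  turn -0.0 shift now-axes cm [ 5.55 -0.04  0.09]  after-turn [ 5.55 -0.04  0.09]
```

>>> {"name": "servo_tool", "arguments": {"moves": [[2.2,0,0,0,1],[2.2,0,0,0,1],[0.8,0,0,0,1],[0.3,0,0.3,0,1],[0,0,0.3,0,1],[0,0,0.3,0,1],[0,0,0.3,0,1],[0,0,0.2,0,1],[0,0,0.2,0,1],[0,0,0,0,1]]}}

```text
clock: 28.35
tcp_pos: [0.6309, -0.2723, 0.0533]
orientation: [0.704, -0.018, 0.709, 0.018]
wrist_force: [-10.2, -1.3, 2.0]
finger_gap: 0.039
```

```bash
python3 -c "
from g import *
x,y=stw(-.105,-.039)
go(x,y,.0525,np.pi/2+.0525)"
```

```text
t 28.35 tcp [ 0.6309 -0.2723  0.0533] tool y dir 1.622 down [-0.007  0.    -1.   ] j6 -0.57 F [-10.2  -1.3   2. ] gap 0.039
  turn -0.001 shift now-axes cm [ 0.08  0.55 -0.41]  after-turn [ 0.08  0.55 -0.41]
```

>>> {"name": "servo_tool", "arguments": {"moves": [[0,0,-0.1,0,1],[0,0.2,0,0,1],[0,0.2,0,0,1],[0,0.2,0,0,1],[0,0.2,0,0,1],[0,0.1,0,0,1],[0,0,0,0,1],[0,0,0,0,-0.22],[0,0,0,0,-0.22],[0,0,0,0,-0.22]]}}

```text
clock: 29.6
tcp_pos: [0.6335, -0.263, 0.0541]
orientation: [0.707, -0.019, 0.706, 0.019]
wrist_force: [-0.3, -0.6, 0.5]
finger_gap: 0.0518
```

```bash
python3 -c "
from g import *
x,y=stw(-.105,-.039)
go(x,y,.0525,np.pi/2+.0525)"
```

```text
t 29.6 tcp [ 0.6335 -0.263   0.0541] tool y dir 1.624 down [ 0.001 -0.    -1.   ] j6 -0.56 F [-0.3 -0.6  0.5] gap 0.0518
  turn 0.0 shift now-axes cm [ 0.16 -0.36 -0.72]  after-turn [ 0.16 -0.36 -0.72]
```

>>> {"name": "servo_tool", "arguments": {"moves": [[0,0.2,0,0,-0.22],[0,0.2,0,0,-0.22],[0,0.2,0,0,-0.22],[0,0,0,0,-0.22],[0,-0.5,-0.2,0,-0.22],[0,-0.5,-0.3,0,-0.22],[-2.5,0,0,0,-0.22],[-2.5,0,-0.7,0,1],[0,0,-3.4,0,1],[0,0,-3.4,0,1]]}}

```text
clock: 30.85
tcp_pos: [0.5525, -0.2712, 0.1038]
orientation: [0.707, -0.019, 0.707, 0.019]
wrist_force: [0.3, -0.8, -0.4]
finger_gap: 0.0008
```

```bash
python3 -c "
from g import *
x,y=stw(-.170,-.039)
go(x,y,.055,np.pi/2+.0525)"
```

```text
t 30.85 tcp [ 0.5525 -0.2712  0.1038] tool y dir 1.624 down [ 0.  0. -1.] j6 -0.64 F [ 0.3 -0.8 -0.4] gap 0.0008
  turn 0.001 shift now-axes cm [4.88 0.03 0.91]  after-turn [4.88 0.03 0.91]
```

>>> {"name": "servo_tool", "arguments": {"moves": [[2.4,0,0,0,1],[2.4,0,0,0,1],[0,0,0.6,0,1],[0,0,0.6,0,1],[0,0,0.4,0,1],[0,0,0.3,0,1],[0,0,0.3,0,1],[0,0,0.2,0,1],[0,0,0.1,0,1],[0,0,0,0,1]]}}

```text
clock: 32.1
tcp_pos: [0.5749, -0.2703, 0.0558]
orientation: [0.705, -0.018, 0.709, 0.018]
wrist_force: [-9.8, -0.7, 6.7]
finger_gap: -0.0002
```

```bash
python3 -c "
from g import *
x,y=stw(-.127,-.121)
go(x,y,.12,np.pi/2+.0525)"
```

```text
t 32.1 tcp [ 0.5749 -0.2703  0.0558] tool y dir 1.622 down [-0.006 -0.    -1.   ] j6 -0.61 F [-9.8 -0.7  6.7] gap -0.0002
  turn -0.002 shift now-axes cm [-6.44 -8.13  2.94]  after-turn [-6.44 -8.14  2.93]
```

>>> {"name": "servo_tool", "arguments": {"moves": [[0,0,-1.0,0,1],[0,0,-1.0,0,1],[-3,0,-2,0,1],[-4,0,-4,0,1],[-3,4,-5,0,1],[-3,5,0,0,1],[0,5,0,0,1],[0,5,0,0,1],[0,5,0,0,1],[0,0,0,0,1]]}}

```text
clock: 33.35
tcp_pos: [0.4409, -0.0388, 0.1824]
orientation: [0.707, -0.02, 0.707, 0.021]
wrist_force: [-0.3, -0.1, 0.3]
finger_gap: -0.0001
```

```bash
cat > look.py <<'E'
from c import *
import sys
n=sys.argv[1]
cv2.imwrite(f'pics/t{n}.png',cv2.resize(T['pixels'][100:250,320:470],None,fx=4,fy=4,interpolation=cv2.INTER_CUBIC))
cv2.imwrite(f'pics/s{n}.png',cv2.resize(S['pixels'][170:320,300:450],None,fx=4,fy=4,interpolation=cv2.INTER_CUBIC))
E
python3 look.py 7; python3 -c "
from g import *
x,y=stw(-.127,-.121)
go(x,y,.12,np.pi/2+.0525)"
```

```text
t 33.45 tcp [ 0.442  -0.0414  0.1824] tool y dir 1.625 down [ 0.001 -0.    -1.   ] j6 -0.33 F [ 0.6 -0.2 -0.2] gap -0.0001
  turn 0.001 shift now-axes cm [  6.27 -31.71  15.  ]  after-turn [  6.27 -31.69  15.04]
```

View pics/t7.png

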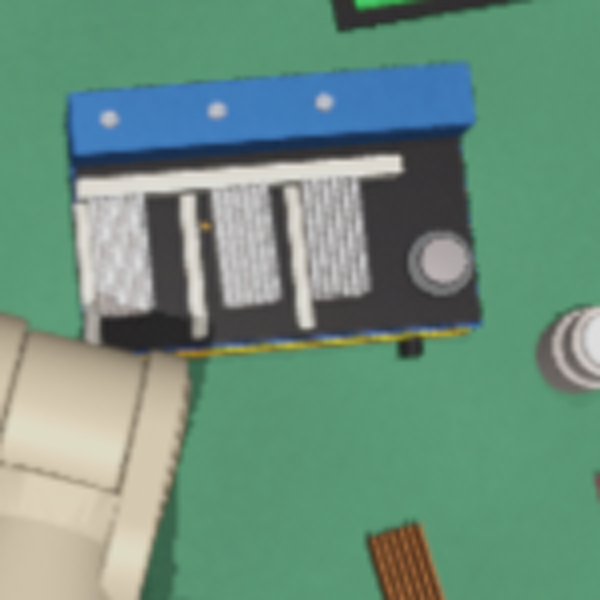

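View pics/s7.png

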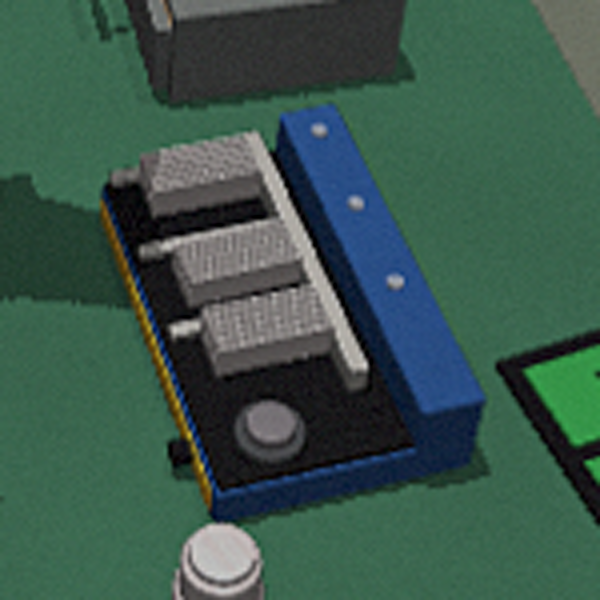

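The middle module now stands off its rib: module edge at (215,200) against the rib at (205,200). I measure all three.

```bash
cat > lanes.py <<'E'
from c import *
def inv(q):
    c,s=np.cos(.0525),np.sin(.0525); d=np.array(q[:2])-[.7293,-.2225]; return np.round([c*d[0]+s*d[1],-s*d[0]+c*d[1],q[2]-.0525],4)
# tops only: fit top rectangle from bright mask in T & S, hand region
for k,y in enumerate((.125,.043,-.039)):
    x0=stw(-.102,y)
    for nm,p in(('T',T),('S',S)):
        c=proj(p,[[x0[0],x0[1],.077]])[0]
        im=p['pixels'].astype(float); g=im.min(2)
        m=((g>(120 if nm=='T' else 70))).astype(np.uint8)
        # exclude ribs/stop by box model window
        W=rigid(x0[0],x0[1],.0525,[(i,j,.077) for i,j in((.048,-.035),(.048,.024),(-.06,.024),(-.06,-.035))])
        pass
    
cv2.imwrite('pics/big.png',cv2.resize(T['pixels'][120:200,330:430],None,fx=8,fy=7,interpolation=cv2.INTER_CUBIC)[:600])
im=cv2.resize(T['pixels'],None,fx=8,fy=8,interpolation=cv2.INTER_CUBIC)
for k,y in enumerate((.125,.043,-.039)):
    for z in(.045,.077):
        P=proj(T,rigid(*stw(-.102,y),.0525,[(i*.045,j*.02,z) for i,j in((1,1),(1,-1),(-1,-1),(-1,1))]))
        cv2.polylines(im,[np.round((P+.5)*8).astype(int)],True,(0,0,255),1)
cv2.imwrite('pics/big.png',im[130*8:130*8+600,335*8:335*8+800])
im=cv2.resize(S['pixels'],None,fx=8,fy=8,interpolation=cv2.INTER_CUBIC)
for k,y in enumerate((.125,.043,-.039)):
    for z in(.045,.077):
        P=proj(S,rigid(*stw(-.102,y),.0525,[(i*.045,j*.02,z) for i,j in((1,1),(1,-1),(-1,-1),(-1,1))]))
        cv2.polylines(im,[np.round((P+.5)*8).astype(int)],True,(0,0,255),1)
cv2.imwrite('pics/bigS.png',im[200*8:200*8+600,320*8:320*8+800])
E
python3 lanes.py
```

```text
(no output)
```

View pics/big.png

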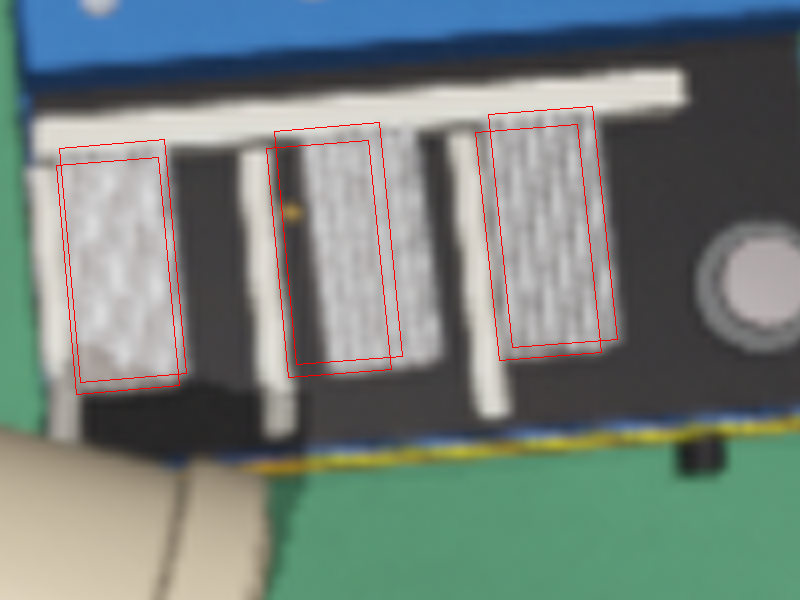

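View pics/bigS.png

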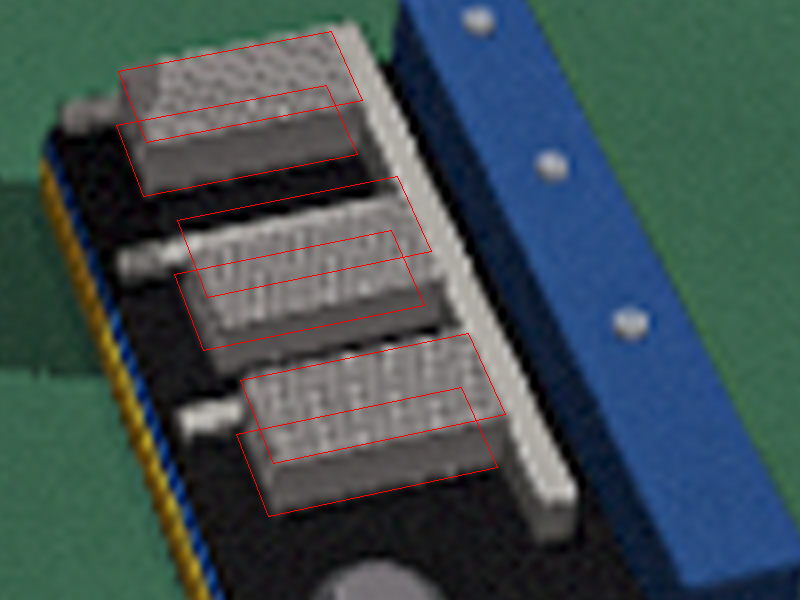

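Lane 1's module was displaced about 12 mm sideways, still parallel and at the stop. Lanes 0 and 2 fit. I re-push it with the right pad.

```bash
python3 -c "
from g import *
x,y=stw(-.102,.031)
go(x,y,.054,np.pi/2+.0525)"
```

```text
t 33.55 tcp [ 0.4422 -0.0425  0.1823] tool y dir 1.622 down [ 0.001 -0.    -1.   ] j6 -0.33 F [ 0.4 -0.1  0.2] gap -0.0003
  turn -0.001 shift now-axes cm [ 12.85 -16.36  17.54]  after-turn [ 12.85 -16.38  17.52]
```

>>> {"name": "servo_tool", "arguments": {"moves": [[0,-3.25,3.5,0,-0.22],[0,-3.25,3.5,0,-0.22],[0,-3.25,3.5,0,-0.22],[0,-3.25,3.5,0,-0.22],[0,-3.25,3.5,0,-0.22],[2.5,0,0,0,-0.22],[2.5,0,0,0,-0.22],[2.5,0,0,0,-0.22],[0,0,0,0,-0.22],[0,0,0,0,-0.22]]}}

```text
clock: 34.8
tcp_pos: [0.6253, -0.196, 0.1079]
orientation: [0.707, -0.018, 0.707, 0.018]
wrist_force: [0.6, -0.0, 0.3]
finger_gap: 0.052
```

```bash
python3 -c "
from g import *
x,y=stw(-.102,.031)
go(x,y,.054,np.pi/2+.0525)"; python3 look.py 8
```

```text
t 34.8 tcp [ 0.6253 -0.196   0.1079] tool y dir 1.622 down [ 0.001 -0.    -1.   ] j6 -0.48 F [ 0.6 -0.   0.3] gap 0.052
  turn -0.002 shift now-axes cm [ 5.39 -0.09  0.04]  after-turn [ 5.39 -0.09  0.04]
```

View pics/s8.png

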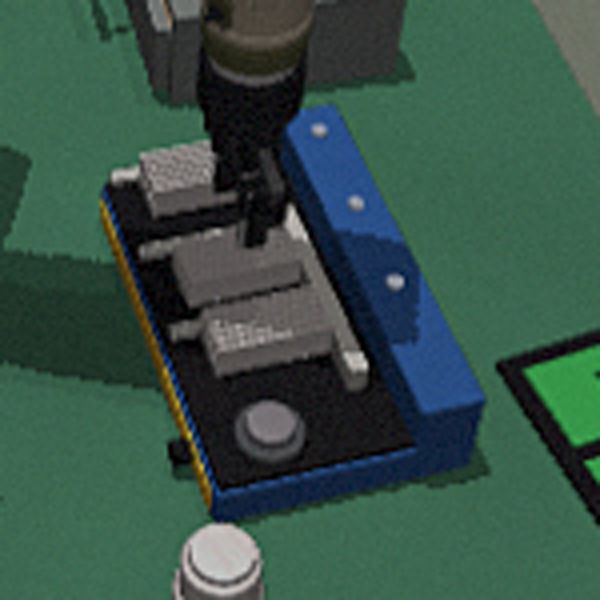

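>>> {"name": "servo_tool", "arguments": {"moves": [[2.4,-0.1,0,0,-0.22],[2.4,0,0,0,-0.22],[0.6,0,0,0,-0.22],[0,0.3,0,0,-0.22],[0,0.3,0,0,-0.22],[0,0.4,0,0,-0.22],[0,0.4,0,0,-0.22],[0,0.3,0,0,-0.22],[0,0.2,0,0,-0.22],[0,0,0,0,-0.22]]}}

```text
clock: 36.15
tcp_pos: [0.6248, -0.1786, 0.0539]
orientation: [0.707, -0.019, 0.706, 0.017]
wrist_force: [0.1, -6.5, 1.4]
finger_gap: 0.0522
```

```bash
python3 -c "
from g import *
x,y=stw(-.102,.043)
go(x,y,.054,np.pi/2+.0525)"; python3 look.py 9
```

```text
t 36.15 tcp [ 0.6248 -0.1786  0.0539] tool y dir 1.622 down [ 0.001 -0.004 -1.   ] j6 -0.45 F [ 0.1 -6.5  1.4] gap 0.0522
  turn -0.001 shift now-axes cm [-0.01 -0.64  0.  ]  after-turn [-0.01 -0.64  0.  ]
```

View pics/s9.png

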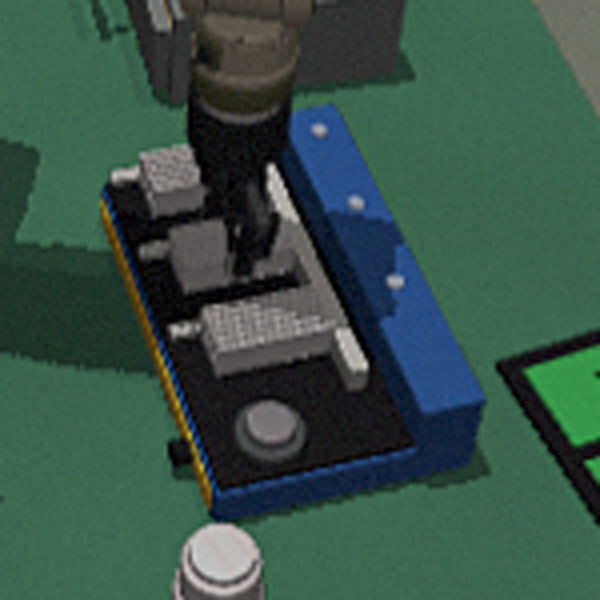

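>>> {"name": "servo_tool", "arguments": {"moves": [[0,0.15,0,0,-0.22],[0,0,0,0,-0.22],[0,-0.5,0,0,-0.22],[0,-0.4,0,0,-0.22],[-2.5,0,0,0,-0.22],[-2.5,0,-0.5,0,1],[0,0,-3.6,0,1],[0,0,-3.4,0,1],[0,0,0,0,1],[2.4,0,0,0,1]]}}

```text
clock: 37.5
tcp_pos: [0.5518, -0.1888, 0.081]
orientation: [0.709, -0.019, 0.705, 0.018]
wrist_force: [-0.0, 0.5, -0.2]
finger_gap: 0.0001
```

```bash
python3 -c "
from g import *
x,y=stw(-.170,.043)
go(x,y,.055,np.pi/2+.0525)"
```

```text
t 37.5 tcp [ 0.5518 -0.1888  0.081 ] tool y dir 1.623 down [ 0.005 -0.002 -1.   ] j6 -0.52 F [-0.   0.5 -0.2] gap 0.0001
  turn -0.0 shift now-axes cm [2.6  0.01 0.54]  after-turn [2.6  0.01 0.54]
```

>>> {"name": "servo_tool", "arguments": {"moves": [[2.2,0,0,0,1],[0,0,0.5,0,1],[0,0,0.5,0,1],[0,0,0.4,0,1],[0,0,0.4,0,1],[0,0,0.3,0,1],[0,0,0.2,0,1],[0,0,0.1,0,1],[0,0,0,0,1],[0,0,0,0,1]]}}

```text
clock: 38.75
tcp_pos: [0.5703, -0.187, 0.0571]
orientation: [0.705, -0.018, 0.709, 0.018]
wrist_force: [-8.9, -1.6, 6.3]
finger_gap: 0.0
```

```bash
python3 -c "
from g import *
x,y=stw(-.170,.043)
go(x,y,.055,np.pi/2+.0525)"
```

```text
t 38.75 tcp [ 0.5703 -0.187   0.0571] tool y dir 1.622 down [-0.006 -0.    -1.   ] j6 -0.5 F [-8.9 -1.6  6.3] gap 0.0
  turn -0.001 shift now-axes cm [ 0.22 -0.08 -1.31]  after-turn [ 0.22 -0.08 -1.31]
```

>>> {"name": "servo_tool", "arguments": {"moves": [[0,0,-1.0,0,1],[0,0,-1.0,0,1],[-3,0,-2,0,1],[-4,0,-3,0,1],[0,-2,0,0,1],[0,-4,1,0,1],[0,-5,2,0,1],[0,-5,2,0,1],[0,0,0,0,1],[0,0,0,0,1]]}}

```text
clock: 40.0
tcp_pos: [0.5614, -0.3478, 0.1256]
orientation: [0.706, -0.018, 0.707, 0.019]
wrist_force: [-0.3, -0.1, 0.4]
finger_gap: 0.0
```

Run:
```python
from g import *
T=shot('top');S=shot('side')
import cv2
P=tri(T,(430.4,164.1),S,(367.1,275.1)); print(P, atz(T,(430.4,164.1),.067),atz(S,(367.1,275.1),.067))
go(P[0]+.003,P[1],.085,np.pi/2+.0525)
cv2.imwrite('pics/t10.png',cv2.resize(T['pixels'][100:250,320:470],None,fx=4,fy=4,interpolation=cv2.INTER_CUBIC))
cv2.imwrite('pics/s10.png',cv2.resize(S['pixels'][170:320,300:450],None,fx=4,fy=4,interpolation=cv2.INTER_CUBIC))
```

```text
[ 0.60975907 -0.35031377  0.06619452] [ 0.60947096 -0.35009286  0.067     ] [ 0.60969731 -0.35085459  0.067     ]
t 40.1 tcp [ 0.5615 -0.3468  0.1266] tool y dir 1.624 down [-0.001  0.001 -1.   ] j6 -0.73 F [-0.2 -0.6 -0.9] gap 0.0
  turn 0.0 shift now-axes cm [ 4.16 -0.62  5.1 ]  after-turn [ 4.16 -0.62  5.1 ]
```

View pics/t10.png

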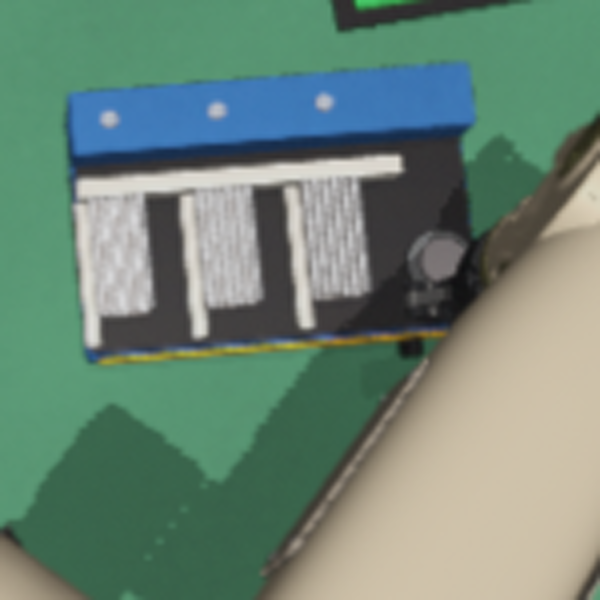

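View pics/s10.png

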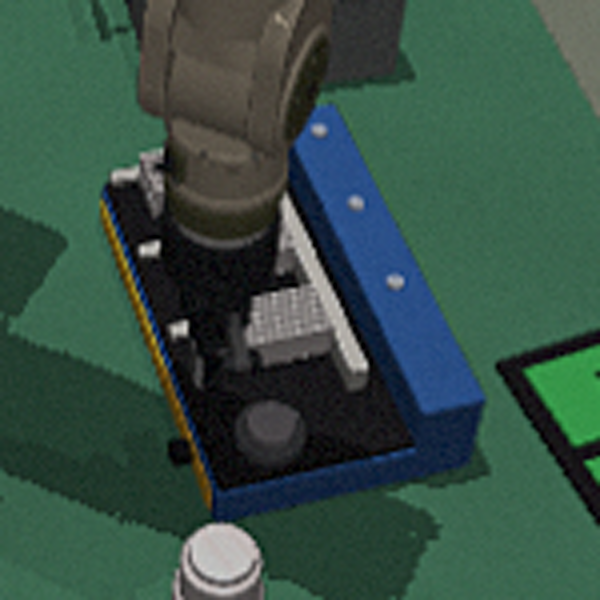

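All three modules are home in the top view. Now the button.

>>> {"name": "servo_tool", "arguments": {"moves": [[0,-0.3,2.5,0,1],[0,-0.3,2.5,0,1],[2,0,0,0,1],[2.2,0,0,0,1],[0.8,0,0,0,1],[0.6,0,0,0,1],[0.4,0,0,0,1],[0.3,0,0,0,1],[0.3,0,0,0,1],[0,0,0,0,1]]}}

```text
clock: 41.35
tcp_pos: [0.6126, -0.3512, 0.0618]
orientation: [0.707, -0.019, 0.707, 0.018]
wrist_force: [-0.2, 1.6, 3.7]
finger_gap: -0.0
```

```bash
python3 -c "
from g import *
go(.6127,-.3503,.060,np.pi/2+.0525)"
```

```text
t 41.35 tcp [ 0.6126 -0.3512  0.0618] tool y dir 1.623 down [ 0.001 -0.    -1.   ] j6 -0.69 F [-0.2  1.6  3.7] gap -0.0
  turn -0.0 shift now-axes cm [0.18 0.09 0.02]  after-turn [0.18 0.09 0.02]
```

>>> {"name": "servo_tool", "arguments": {"moves": [[0.15,0,0,0,1],[0.15,0,0,0,1],[0.15,0,0,0,1],[0.15,0,0,0,1],[0,0,0,0,1],[0,0,0,0,1],[0,0,0,0,1],[0,0,0,0,1],[0,0,0,0,1],[0,0,0,0,1]]}}

```text
clock: 42.6
tcp_pos: [0.6127, -0.3513, 0.0607]
orientation: [0.708, -0.019, 0.706, 0.018]
wrist_force: [-8.0, 5.9, 27.1]
finger_gap: 0.0
```

```bash
python3 -c "
from g import *
go(.6127,-.3503,.060,np.pi/2+.0525)"
```

```text
t 42.6 tcp [ 0.6127 -0.3513  0.0607] tool y dir 1.623 down [ 0.003 -0.002 -1.   ] j6 -0.69 F [-8.   5.9 27.1] gap 0.0
  turn -0.0 shift now-axes cm [0.07 0.1  0.  ]  after-turn [0.07 0.1  0.  ]
```

Bottomed at 27 N. I lift off and measure the handle.

>>> {"name": "servo_tool", "arguments": {"moves": [[-0.5,0,0,0,1],[-1,0,0,0,1],[-3,0,0,0,1],[-4,0,0,0,1],[-4,0,-3,0,1],[0,3,-4,0,1],[0,5,-3,0,1],[0,5,-3,0,1],[0,5,0,0,1],[0,5,0,0,1]]}}

```text
clock: 43.85
tcp_pos: [0.4697, -0.1272, 0.1802]
orientation: [0.707, -0.018, 0.707, 0.018]
wrist_force: [1.6, 0.8, -0.7]
finger_gap: -0.0
```

Run:
```python
from c import *
a=models.pinpoint('cabinet_drawer0_handle',T)[0];b=models.pinpoint('cabinet_drawer0_handle',S)[0]
print(a,b,tri(T,a['location'],S,b['location']))
cv2.imwrite('pics/t11.png',cv2.resize(T['pixels'][80:200,180:320],None,fx=5,fy=5,interpolation=cv2.INTER_CUBIC))
cv2.imwrite('pics/s11.png',cv2.resize(S['pixels'][100:220,290:430],None,fx=5,fy=5,interpolation=cv2.INTER_CUBIC))
cv2.imwrite('pics/t11s.png',cv2.resize(T['pixels'][100:250,320:470],None,fx=4,fy=4,interpolation=cv2.INTER_CUBIC))
```

```text
{'location': [253.3, 178.7], 'conf': 0.59} {'location': [320.2, 154.2], 'conf': 0.81} [0.58254925 0.18898634 0.07639436]
```

View pics/t11.png

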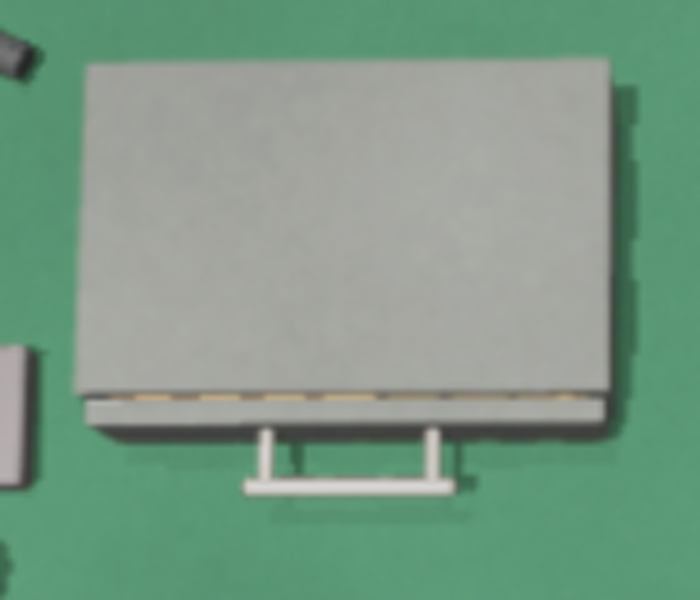

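View pics/s11.png

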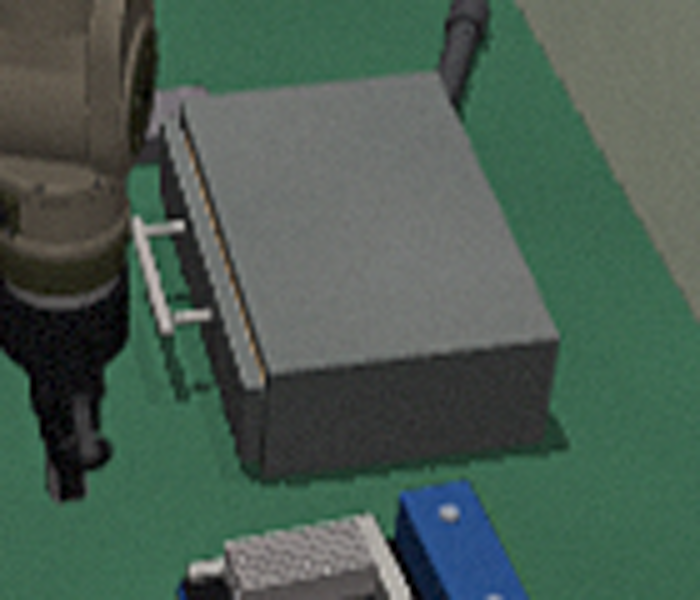

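View pics/t11s.png

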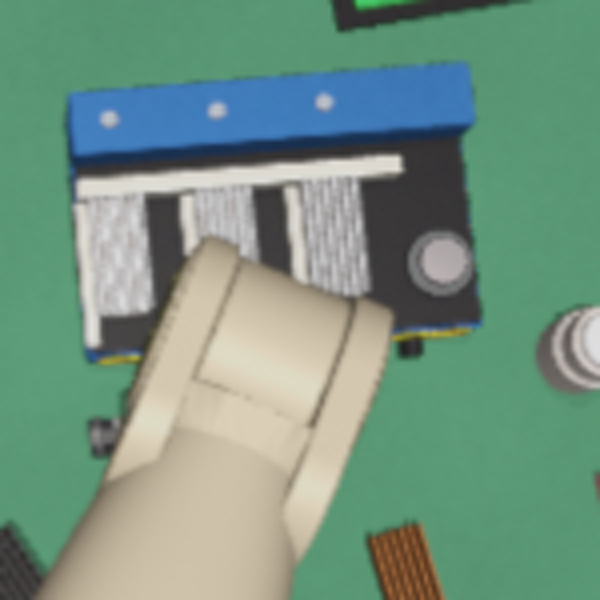

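Run:
```python
from fit import *
from g import go
import pickle
T,S=pickle.load(open('ts.pkl','rb'))
t=lambda x,y:np.array([(x+.5)/5-.5+180,(y+.5)/5-.5+80]); s=lambda x,y:np.array([(x+.5)/5-.5+290,(y+.5)/5-.5+100])
L=tri(T,t(246,487),S,s(139,222)); R=tri(T,t(454,487),S,s(168,329)); print('handle',L,R,(L+R)/2)
for a in((246,487),(454,487)): print(atz(T,t(*a),.067))
D=.22;W=.32;H=.1
M=np.array([(.11,.16,H),(.11,-.16,H),(-.11,-.16,H),(-.11,.16,H)])
tp=np.array([t(88,64),t(610,60),t(610,391),t(76,392)]); sp=np.array([s(440,73),s(557,338),s(268,376)])
f=lambda q:np.r_[(proj(T,rigid(*q,M))-tp).ravel(),(proj(S,rigid(*q,M))[:3]-sp).ravel()]
r=least_squares(f,[.7,.2,0]); print(r.x,np.round(f(r.x),1))
for i in range(4): print(np.round(atz(T,tp[i],.1),4))
```

```text
handle [0.59016631 0.26635538 0.06191071] [0.58535029 0.13860934 0.06583025] [0.5877583  0.20248236 0.06387048]
[0.58722189 0.26547054 0.067     ]
[0.58347415 0.13861682 0.067     ]
[ 0.74018591  0.1987028  -0.02216407] [-0.2 -2.3  0.  -2.8  0.1  2.3 -0.   2.9  0.6 -0.5  2.3 -0.1 -2.4  0.1]
[0.8463 0.3556 0.1   ]
[0.8378 0.0366 0.1   ]
[0.6335 0.0412 0.1   ]
[0.6427 0.3611 0.1   ]
```

```bash
python3 -c "
from g import *
go(.588,.202,.13,-.029)"
```

```text
t 44.05 tcp [ 0.4705 -0.1279  0.1803] tool y dir 1.625 down [ 0.    -0.001 -1.   ] j6 -0.48 F [0.6 0.2 0.2] gap -0.0002
  turn -1.488 shift now-axes cm [ 5.01 32.31 13.51]  after-turn [  5.01 -10.78  33.32]
```

>>> {"name": "servo_tool", "arguments": {"moves": [[0,4,0,-0.186,0.43],[0,4,0,-0.186,0.43],[0,0,0,-0.186,0.43],[0,0,0,-0.186,0.43],[0,0,0,-0.186,0.43],[0,0,0,-0.186,0.43],[0,0,0,-0.186,0.43],[0,0,4,-0.186,0.43],[0,-1.5,4.5,0,0.43],[0,-1.5,4.5,0,0.43]]}}

```text
clock: 45.3
tcp_pos: [0.5019, 0.0782, 0.1801]
orientation: [0.508, -0.492, 0.508, 0.491]
wrist_force: [0.7, 0.2, -0.2]
finger_gap: 0.0245
```

```bash
python3 -c "
from g import *
go(.588,.202,.12,-.029)"
```

```text
t 45.3 tcp [0.5019 0.0782 0.1801] tool y dir 3.108 down [ 0.001 -0.001 -1.   ] j6 -1.54 F [ 0.7  0.2 -0.2] gap 0.0245
  turn -0.005 shift now-axes cm [ 6.01 -8.19 12.67]  after-turn [ 6.01 -8.25 12.63]
```

>>> {"name": "servo_tool", "arguments": {"moves": [[0,-2.05,3.15,0,0.43],[0,-2.05,3.15,0,0.43],[2,-2.05,3.15,0,0.43],[2,-2.1,3.2,0,0.43],[2,0,0,0,0.43],[0,0,0,0,0.43],[0,0,0,0,0.43],[0,0,0,0,0.43],[0,0,0,0,0.43],[0,0,0,0,0.43]]}}

```text
clock: 46.55
tcp_pos: [0.5868, 0.2025, 0.1209]
orientation: [0.508, -0.492, 0.507, 0.492]
wrist_force: [0.4, 0.2, -0.4]
finger_gap: 0.0246
```

Run:
```python
from c import *
go(.588,.202,.044,-.029)
cv2.imwrite('pics/t12.png',cv2.resize(T['pixels'][80:200,180:320],None,fx=5,fy=5,interpolation=cv2.INTER_CUBIC))
cv2.imwrite('pics/s12.png',cv2.resize(S['pixels'][100:220,270:410],None,fx=5,fy=5,interpolation=cv2.INTER_CUBIC))
```

```text
t 46.65 tcp [0.5867 0.2026 0.1206] tool y dir 3.111 down [ 0.001  0.    -1.   ] j6 -1.34 F [-0.2  0.2 -0.6] gap 0.0246
  turn -0.002 shift now-axes cm [ 7.66 -0.13 -0.06]  after-turn [ 7.66 -0.13 -0.06]
```

View pics/s12.png

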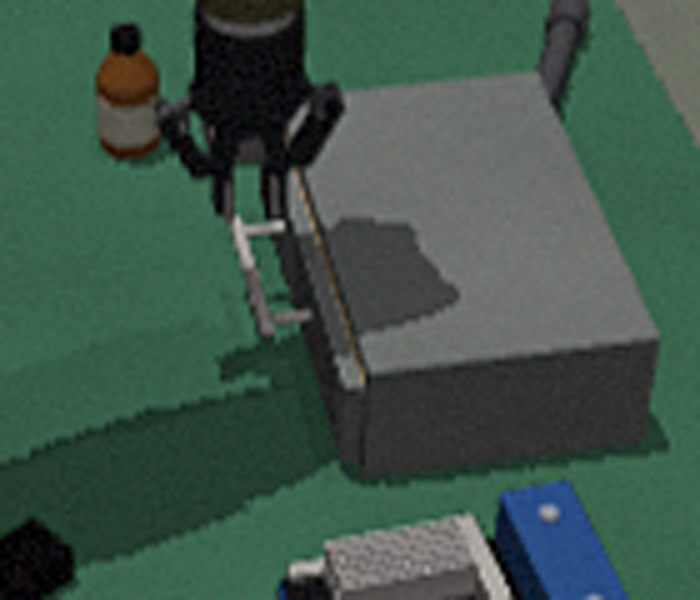

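>>> {"name": "servo_tool", "arguments": {"moves": [[2,0,0,0,0.43],[2,0,0,0,0.43],[1.5,0,0,0,0.43],[0.8,0,0,0,0.43],[0.5,0,0,0,0.43],[0,0,0,0,0.43],[0,0,0,0,1],[0,0,0,0,1],[0,0,0,0,1],[0,0,0,0,1]]}}

```text
clock: 47.9
tcp_pos: [0.5872, 0.2027, 0.053]
orientation: [0.508, -0.493, 0.507, 0.492]
wrist_force: [1.2, 0.2, 3.9]
finger_gap: 0.0088
```

Run:
```python
from c import *
go(.437,.206,.05,-.029)
cv2.imwrite('pics/s13.png',cv2.resize(S['pixels'][100:220,270:410],None,fx=5,fy=5,interpolation=cv2.INTER_CUBIC))
```

```text
t 48.0 tcp [0.5872 0.2027 0.0529] tool y dir 3.111 down [ 0.002  0.    -1.   ] j6 -1.34 F [ 0.7 -0.8  5.2] gap 0.0093
  turn -0.002 shift now-axes cm [ 0.27 15.03 -0.13]  after-turn [ 0.27 15.03 -0.11]
```

View pics/s13.png

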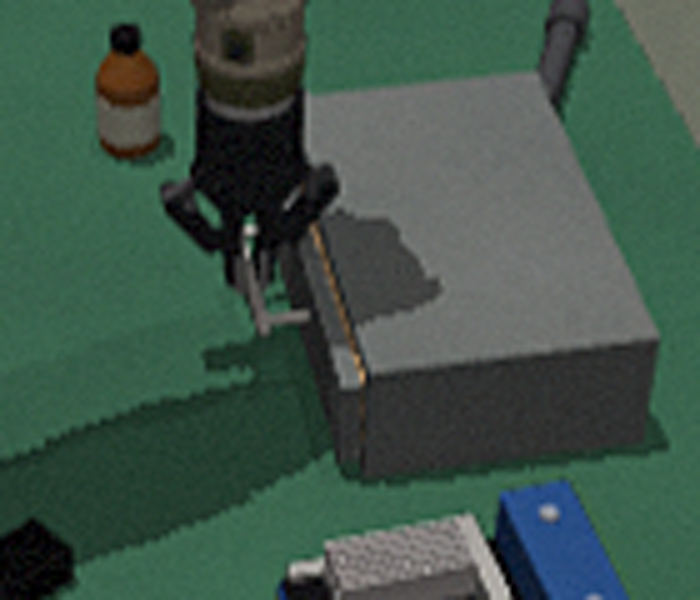

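>>> {"name": "servo_tool", "arguments": {"moves": [[0,0.8,0,0,1],[0,1.6,0,0,1],[0,1.8,0,0,1],[0,1.8,0,0,1],[0,1.8,0,0,1],[0,1.8,0,0,1],[0,1.8,0,0,1],[0,1.8,0,0,1],[0,1.4,0,0,1],[0,0.5,0,0,1]]}}

```text
clock: 49.25
tcp_pos: [0.4405, 0.2066, 0.0531]
orientation: [0.51, -0.495, 0.506, 0.489]
wrist_force: [21.7, -4.4, -15.9]
finger_gap: 0.009
```

Run:
```python
from c import *
go(.437,.206,.05,-.029)
cv2.imwrite('pics/t14.png',cv2.resize(T['pixels'][70:270,160:360],None,fx=3,fy=3,interpolation=cv2.INTER_CUBIC))
cv2.imwrite('pics/s14.png',cv2.resize(S['pixels'][80:230,230:430],None,fx=4,fy=4,interpolation=cv2.INTER_CUBIC))
```

```text
t 49.35 tcp [0.4406 0.2066 0.053 ] tool y dir 3.11 down [ 0.01  -0.002 -1.   ] j6 -1.26 F [13.6 -4.7 -6.9] gap 0.009
  turn -0.003 shift now-axes cm [ 0.3   0.36 -0.07]  after-turn [ 0.3   0.36 -0.07]
```

View pics/t14.png

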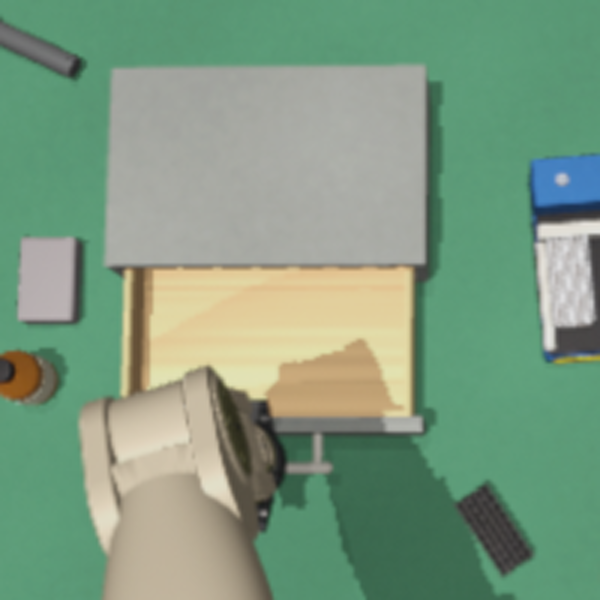

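View pics/s14.png

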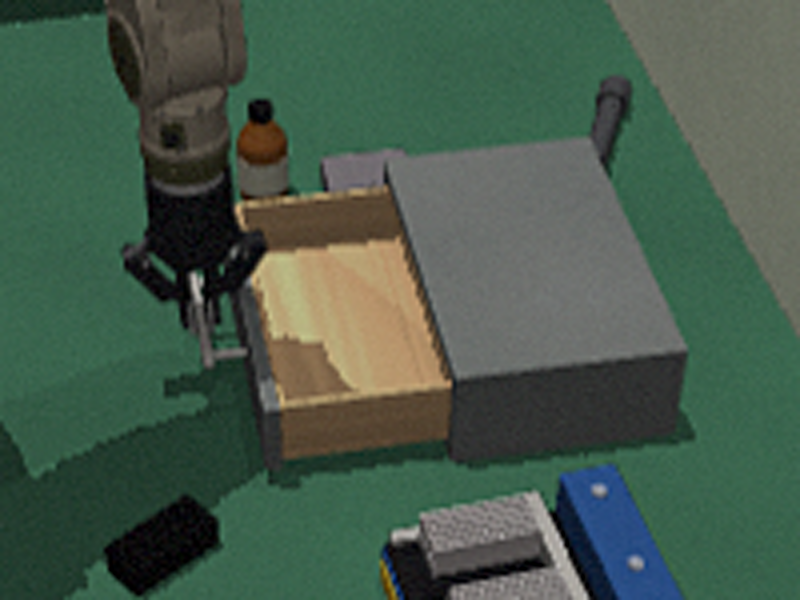

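The drawer is fully open with 14–22 N at its stop. I release the handle and go back for lane 0.

>>> {"name": "servo_tool", "arguments": {"moves": [[0,-0.2,0,0,1],[0,0,0,0,0.43],[0,0,0,0,0.43],[0,0,0,0,0.43],[-2,0,0,0,0.43],[-3,0,0,0,0.43],[-4,0,0,0,0.43],[-4,0,0,0.18,0.43],[0,0,0,0.18,-0.22],[0,0,0,0.18,-0.22]]}}

```text
clock: 50.6
tcp_pos: [0.4376, 0.2073, 0.1828]
orientation: [0.622, -0.337, 0.621, 0.337]
wrist_force: [-0.5, -0.7, 0.3]
finger_gap: 0.0522
```

```bash
python3 -c "
from g import *
go(.6215,-.103,.11,np.pi/2+.0525)"
```

```text
t 50.6 tcp [0.4376 0.2073 0.1828] tool y dir 2.565 down [ 0.001  0.    -1.   ] j6 -0.72 F [-0.5 -0.7  0.3] gap 0.0522
  turn 0.942 shift now-axes cm [  7.28 -32.33 -16.  ]  after-turn [  7.28 -31.96  16.74]
```

>>> {"name": "servo_tool", "arguments": {"moves": [[0,0,0,0.186,-0.22],[0,0,0,0.186,-0.22],[0,0,0,0.186,-0.22],[0,0,0,0.186,-0.22],[0,0,0,0.186,-0.22],[0,-5,1,0.012,-0.22],[0,-5,2,0,-0.22],[0,-5,2.5,0,-0.22],[0,-5,3,0,-0.22],[0,-5,3,0,-0.22]]}}

```text
clock: 51.85
tcp_pos: [0.568, -0.0369, 0.1821]
orientation: [0.707, -0.02, 0.707, 0.021]
wrist_force: [0.6, 0.6, 0.1]
finger_gap: 0.0523
```

Run:
```python
from c import *
go(.6215,-.103,.11,np.pi/2+.0525)
cv2.imwrite('pics/t15.png',cv2.resize(T['pixels'][70:270,200:460],None,fx=3,fy=3,interpolation=cv2.INTER_CUBIC))
cv2.imwrite('pics/s15.png',cv2.resize(S['pixels'][80:310,230:430],None,fx=2.6,fy=2.6,interpolation=cv2.INTER_CUBIC))
```

```text
t 51.95 tcp [ 0.5703 -0.0401  0.1814] tool y dir 1.624 down [ 0.001 -0.001 -1.   ] j6 -0.26 F [-1.4 -0.3 -0.2] gap 0.052
  turn 0.0 shift now-axes cm [ 7.15 -6.54  4.77]  after-turn [ 7.15 -6.54  4.77]
```

View pics/t15.png

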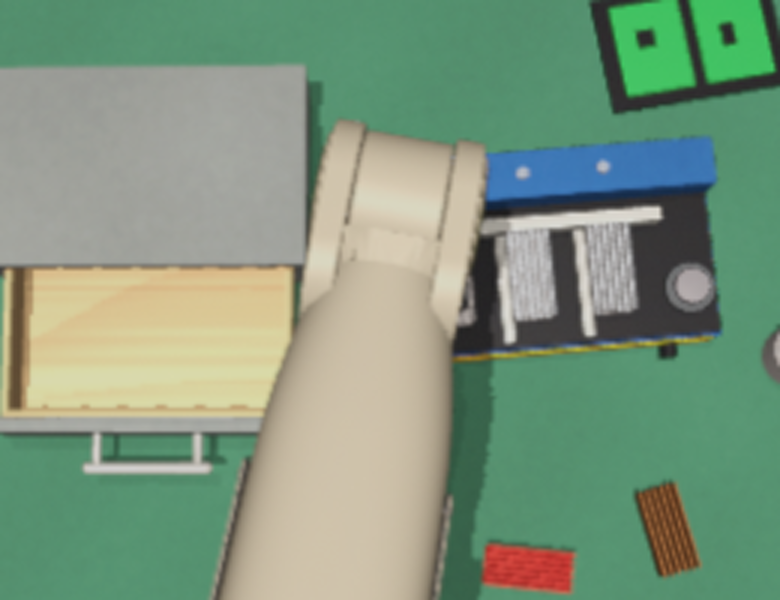

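View pics/s15.png

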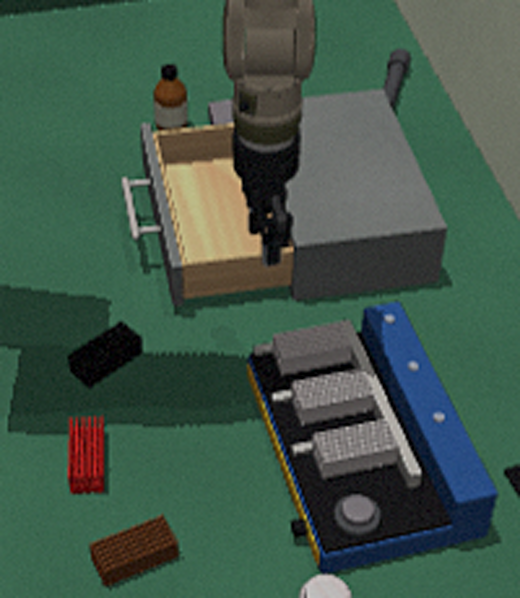

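>>> {"name": "servo_tool", "arguments": {"moves": [[0,-3.2,2.3,0,-0.22],[0,-3.2,2.3,0,-0.22],[3,0,0,0,-0.22],[3,0,0,0,-0.22],[0,0,0,0,-0.22],[3,0,0,0,-0.22],[2.5,0,0,0,-0.22],[1.2,0,0,0,-0.22],[0,0,0,0,1],[0,0,0,0,1]]}}

```text
clock: 53.2
tcp_pos: [0.6181, -0.1027, 0.0572]
orientation: [0.707, -0.023, 0.706, 0.015]
wrist_force: [-1.0, -17.2, 0.7]
finger_gap: 0.0393
```

```bash
python3 -c "
from g import *
go(.56,.284,.15,np.pi/2-.029)"
```

```text
t 53.2 tcp [ 0.6181 -0.1027  0.0572] tool y dir 1.625 down [ 0.002 -0.012 -1.   ] j6 -0.34 F [ -1.  -17.2   0.7] gap 0.0393
  turn 0.083 shift now-axes cm [-9.73 38.82 -3.69]  after-turn [-9.73 38.38 -6.91]
```

>>> {"name": "servo_tool", "arguments": {"moves": [[0,-0.2,0,0,1],[-2,-0.1,0,0,1],[-3,0,0,0,1],[-4,0,0,0,1],[-2,0,0,0.083,1],[0,4,-0.8,0,1],[0,5,-0.9,0,1],[0,5,-0.9,0,1],[0,5,-0.9,0,1],[0,5,-0.9,0,1]], "grip_force": 50}}

```text
clock: 54.45
tcp_pos: [0.5783, 0.1433, 0.1657]
orientation: [0.707, 0.009, 0.707, -0.008]
wrist_force: [0.6, -0.3, -3.6]
finger_gap: 0.039
```

```bash
python3 -c "
from g import *
go(.56,.284,.15,np.pi/2-.029)"
```

```text
t 54.45 tcp [0.5783 0.1433 0.1657] tool y dir 1.546 down [-0.001  0.001 -1.   ] j6 0.13 F [ 0.6 -0.3 -3.6] gap 0.039
  turn 0.005 shift now-axes cm [ 1.58 14.02 -2.18]  after-turn [ 1.58 14.01 -2.24]
```

>>> {"name": "servo_tool", "arguments": {"moves": [[0,4.5,-0.7,0,1],[0,4.5,-0.7,0,1],[0,4.7,-0.7,0,1],[1,0,0,0,1],[3,0,0,0,1],[2.5,0,0,0,1],[0,0,0,0,1],[0,0,0,0,1],[0,0,0,0,1],[0,0,0,0,1]]}}

```text
clock: 55.7
tcp_pos: [0.5625, 0.2789, 0.1014]
orientation: [0.708, 0.009, 0.706, -0.009]
wrist_force: [0.8, 0.0, -3.0]
finger_gap: 0.0389
```

Run:
```python
from c import *
import numpy as np
go(.56,.284,.035,np.pi/2-.029)
cv2.imwrite('pics/t16.png',cv2.resize(T['pixels'][70:230,160:360],None,fx=3.5,fy=3.5,interpolation=cv2.INTER_CUBIC))
cv2.imwrite('pics/s16.png',cv2.resize(S['pixels'][80:220,240:400],None,fx=4,fy=4,interpolation=cv2.INTER_CUBIC))
```

```text
t 55.8 tcp [0.5621 0.2788 0.1009] tool y dir 1.546 down [ 0.001  0.    -1.   ] j6 0.36 F [ 0.   0.  -3.3] gap 0.0389
  turn 0.004 shift now-axes cm [ 6.59  0.51 -0.23]  after-turn [ 6.59  0.51 -0.24]
```

View pics/t16.png

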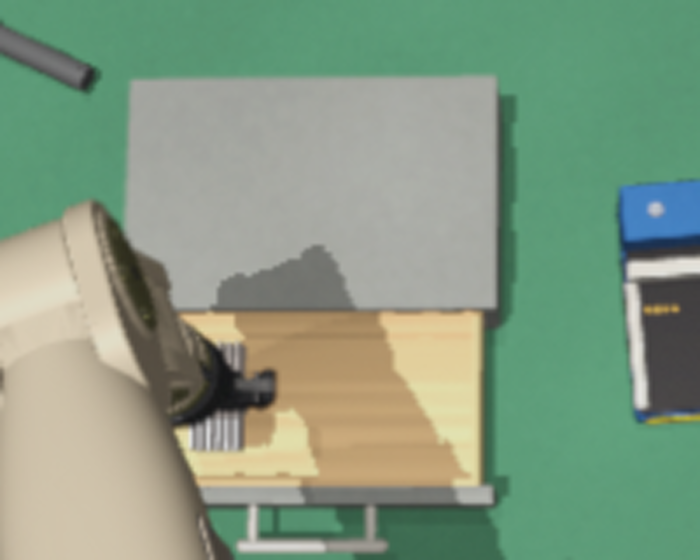

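View pics/s16.png

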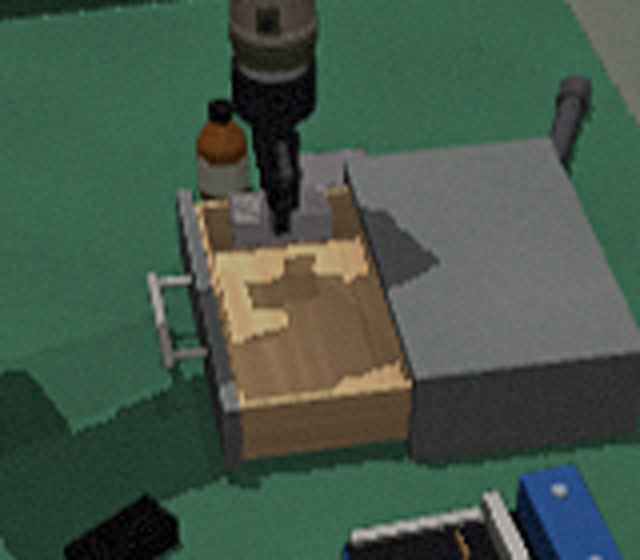

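>>> {"name": "servo_tool", "arguments": {"moves": [[2.5,0.2,0,0,1],[2.5,0,0,0,1],[1.0,0,0,0,1],[0.3,0,0,0,1],[0.2,0,0,0,1],[0.1,0,0,0,1],[0,0,0,0,1],[0,0,0,0,1],[0,0,0,0,1],[0,0,0,0,1]]}}

```text
clock: 57.05
tcp_pos: [0.5619, 0.2807, 0.0343]
orientation: [0.707, 0.009, 0.707, -0.009]
wrist_force: [0.7, -0.0, -3.2]
finger_gap: 0.0388
```

Run:
```python
from g import *
go(.56,.284,.034,np.pi/2-.029)
```

```text
t 57.05 tcp [0.5619 0.2807 0.0343] tool y dir 1.546 down [ 0.  0. -1.] j6 0.36 F [ 0.7 -0.  -3.2] gap 0.0388
  turn 0.004 shift now-axes cm [ 0.03  0.32 -0.19]  after-turn [ 0.03  0.32 -0.2 ]
```

>>> {"name": "servo_tool", "arguments": {"moves": [[0.1,0,0,0,1],[0.1,0,0,0,1],[0.05,0,0,0,1],[0,0,0,0,1],[0,0,0,0,1],[0,0,0,0,1],[0,0,0,0,1],[0,0,0,0,1],[0,0,0,0,1],[0,0,0,0,1]]}}

```text
clock: 58.3
tcp_pos: [0.5635, 0.2807, 0.0339]
orientation: [0.708, 0.009, 0.706, -0.009]
wrist_force: [-1.1, -2.0, 8.0]
finger_gap: 0.039
```

>>> {"name": "servo_tool", "arguments": {"moves": [[-0.1,0,0,0,-0.22],[0,0,0,0,-0.22],[0,0,0,0,-0.22],[-2,0,0,0,-0.22],[-4,0,0,0,-0.22],[-4,0,0,0,-0.22],[-4,-1,0,-0.083,-0.22],[0,-5,0,0,-0.22],[0,-5,0.5,0,-0.22],[0,-5,1,0,-0.22]]}}

```text
clock: 59.55
tcp_pos: [0.5851, 0.1208, 0.1728]
orientation: [0.707, -0.021, 0.707, 0.021]
wrist_force: [0.7, -0.5, 0.5]
finger_gap: 0.052
```

Run:
```python
from c import *
go(.624,-.185,.0535,np.pi/2+.0525)
cv2.imwrite('pics/t17.png',cv2.resize(T['pixels'][70:230,160:360],None,fx=3.5,fy=3.5,interpolation=cv2.INTER_CUBIC))
cv2.imwrite('pics/s17.png',cv2.resize(S['pixels'][80:320,240:420],None,fx=2.5,fy=2.5,interpolation=cv2.INTER_CUBIC))
```

```text
t 59.65 tcp [0.5864 0.1174 0.1725] tool y dir 1.623 down [ 0.001 -0.001 -1.   ] j6 0.01 F [-0.  -0.6 -0.2] gap 0.052
  turn 0.0 shift now-axes cm [ 11.95 -30.38   2.16]  after-turn [ 11.95 -30.38   2.16]
```

View pics/t17.png

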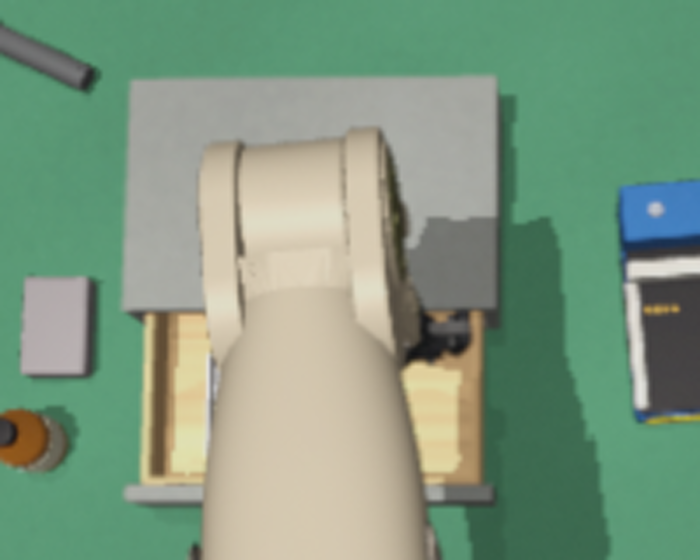

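View pics/s17.png

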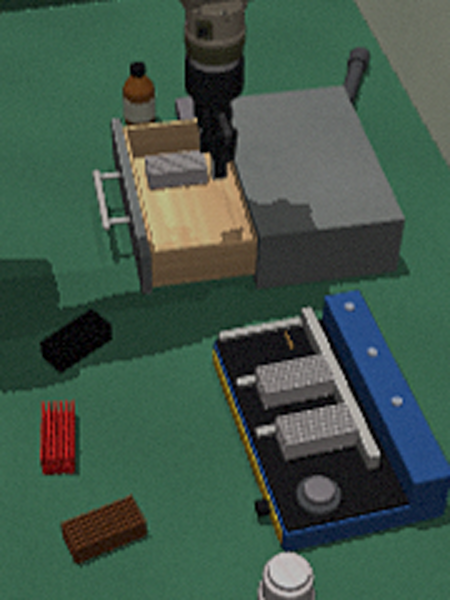

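>>> {"name": "servo_tool", "arguments": {"moves": [[0,-5,0.3,0,-0.22],[0,-5,0.4,0,-0.22],[0,-5,0.4,0,-0.22],[0,-5,0.4,0,-0.22],[0,-5,0.4,0,-0.22],[0,-5,0.2,0,-0.22],[3,0,0,0,-0.22],[3,0,0,0,-0.22],[0,0,0,0,-0.22],[0,0,0,0,-0.22]]}}

```text
clock: 60.9
tcp_pos: [0.6242, -0.176, 0.1136]
orientation: [0.707, -0.021, 0.707, 0.021]
wrist_force: [-0.2, -0.2, 0.3]
finger_gap: 0.0522
```

Run:
```python
from g import *
go(.625,-.186,.0535,np.pi/2+.0525)
```

```text
t 60.9 tcp [ 0.6242 -0.176   0.1136] tool y dir 1.63 down [ 0.001 -0.    -1.   ] j6 -0.46 F [-0.2 -0.2  0.3] gap 0.0522
  turn 0.006 shift now-axes cm [ 6.01 -1.    0.01]  after-turn [ 6.01 -1.    0.02]
```

>>> {"name": "servo_tool", "arguments": {"moves": [[0,-1.0,0,0.006,-0.22],[0,0,0,0,-0.22],[2,0,0,0,-0.22],[2,0,0,0,-0.22],[2,0,0,0,-0.22],[0,0,0,0,-0.22],[0,0,0,0,1],[0,0,0,0,1],[0,0,0,0,1],[0,0,0,0,1]]}}

```text
clock: 62.15
tcp_pos: [0.6245, -0.1866, 0.0536]
orientation: [0.707, -0.019, 0.707, 0.018]
wrist_force: [-4.0, 0.6, 4.0]
finger_gap: 0.0392
```

Run:
```python
from g import *
go(.560,.204,.16,np.pi/2-.029)
```

```text
t 62.15 tcp [ 0.6245 -0.1866  0.0536] tool y dir 1.623 down [ 0.001 -0.    -1.   ] j6 -0.47 F [-4.   0.6  4. ] gap 0.0392
  turn 0.081 shift now-axes cm [-10.66  39.33  -4.4 ]  after-turn [-10.66  38.85  -7.57]
```

>>> {"name": "servo_tool", "arguments": {"moves": [[-2,0,-0.2,0,1],[-4,0,-0.3,0,1],[-4,0,0,0.081,1],[-0.6,4,-0.8,0,1],[0,5.8,-1.1,0,1],[0,5.8,-1.1,0,1],[0,5.8,-1.1,0,1],[0,5.8,-1.1,0,1],[0,5.8,-1.1,0,1],[0,5.8,-0.8,0,1]]}}

```text
clock: 63.4
tcp_pos: [0.5591, 0.2051, 0.1586]
orientation: [0.707, 0.01, 0.707, -0.01]
wrist_force: [1.2, -0.8, -2.4]
finger_gap: 0.0385
```

Run:
```python
from g import *
go(.560,.204,.09,np.pi/2-.029)
```

```text
t 63.4 tcp [0.5591 0.2051 0.1586] tool y dir 1.542 down [ 0.001  0.    -1.   ] j6 0.25 F [ 1.2 -0.8 -2.4] gap 0.0385
  turn 0.0 shift now-axes cm [ 6.86 -0.11  0.09]  after-turn [ 6.86 -0.11  0.09]
```

>>> {"name": "servo_tool", "arguments": {"moves": [[0,0,0,0,1],[3,0,0,0,1],[3,0,0,0,1],[3,0,0,0,1],[2.5,0,0,0,1],[0.7,0,0,0,1],[0.3,0,0,0,1],[0.2,0,0,0,1],[0,0,0,0,1],[0,0,0,0,1]]}}

```text
clock: 64.65
tcp_pos: [0.5599, 0.2034, 0.0324]
orientation: [0.707, 0.01, 0.707, -0.01]
wrist_force: [-0.2, -0.5, -2.8]
finger_gap: 0.0388
```

Run:
```python
from c import *
go(.560,.204,.031,np.pi/2-.029)
cv2.imwrite('pics/s18.png',cv2.resize(S['pixels'][80:230,240:400],None,fx=4,fy=4,interpolation=cv2.INTER_CUBIC))
```

```text
t 64.75 tcp [0.5598 0.2034 0.0322] tool y dir 1.542 down [ 0.001  0.    -1.   ] j6 0.24 F [-0.5  0.8 -3.2] gap 0.0392
  turn 0.0 shift now-axes cm [0.12 0.07 0.02]  after-turn [0.12 0.07 0.02]
```

View pics/s18.png

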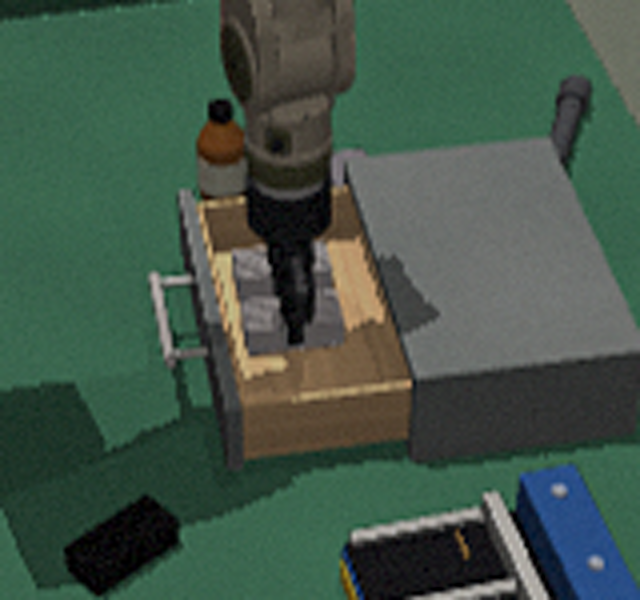

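>>> {"name": "servo_tool", "arguments": {"moves": [[0.1,0,0,0,1],[0.1,0,0,0,1],[0.05,0,0,0,1],[0,0,0,0,-0.22],[0,0,0,0,-0.22],[0,0,0,0,-0.22],[-2,0,0,0,-0.22],[-4,0,0,0,-0.22],[-4,0,0,0,-0.22],[-4,-1,0,-0.083,-0.22]]}}

```text
clock: 66.0
tcp_pos: [0.559, 0.1936, 0.1703]
orientation: [0.707, -0.02, 0.707, 0.02]
wrist_force: [-0.0, -0.7, 1.1]
finger_gap: 0.0521
```

Run:
```python
from g import *
go(.629,-.268,.16,np.pi/2+.0525)
```

```text
t 66.0 tcp [0.559  0.1936 0.1703] tool y dir 1.628 down [-0.  0. -1.] j6 0.14 F [-0.  -0.7  1.1] gap 0.0521
  turn 0.005 shift now-axes cm [  1.02 -46.48   4.35]  after-turn [  1.02 -46.46   4.57]
```

>>> {"name": "servo_tool", "arguments": {"moves": [[0,-5.5,0.5,0.004,-0.22],[0,-5.5,0.5,0,-0.22],[0,-5.5,0.5,0,-0.22],[0,-5.5,0.5,0,-0.22],[0,-5.5,0.5,0,-0.22],[0,-5.5,0.5,0,-0.22],[0,-5.5,0.5,0,-0.22],[0,-5.5,0.8,0,-0.22],[0,-2,0.3,0,-0.22],[0,0,0,0,-0.22]]}}

```text
clock: 67.25
tcp_pos: [0.6282, -0.2656, 0.1683]
orientation: [0.707, -0.017, 0.707, 0.017]
wrist_force: [-0.4, -0.2, 0.7]
finger_gap: 0.052
```

Run:
```python
from c import *
go(.629,-.268,.054,np.pi/2+.0525)
cv2.imwrite('pics/s19.png',cv2.resize(S['pixels'][80:320,240:420],None,fx=2.5,fy=2.5,interpolation=cv2.INTER_CUBIC))
cv2.imwrite('pics/t19.png',cv2.resize(T['pixels'][70:230,160:360],None,fx=3.5,fy=3.5,interpolation=cv2.INTER_CUBIC))
```

```text
t 67.35 tcp [ 0.6281 -0.2631  0.1688] tool y dir 1.621 down [-0.001  0.001 -1.   ] j6 -0.56 F [ 0.  -0.3  0.3] gap 0.0521
  turn -0.002 shift now-axes cm [11.48 -0.51  0.08]  after-turn [11.48 -0.51  0.07]
```

View pics/s19.png

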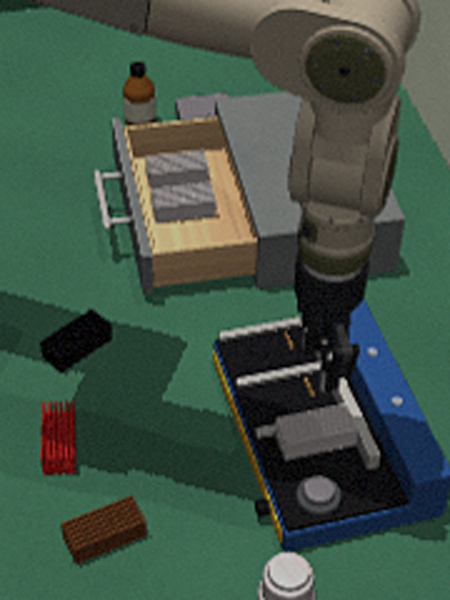

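View pics/t19.png

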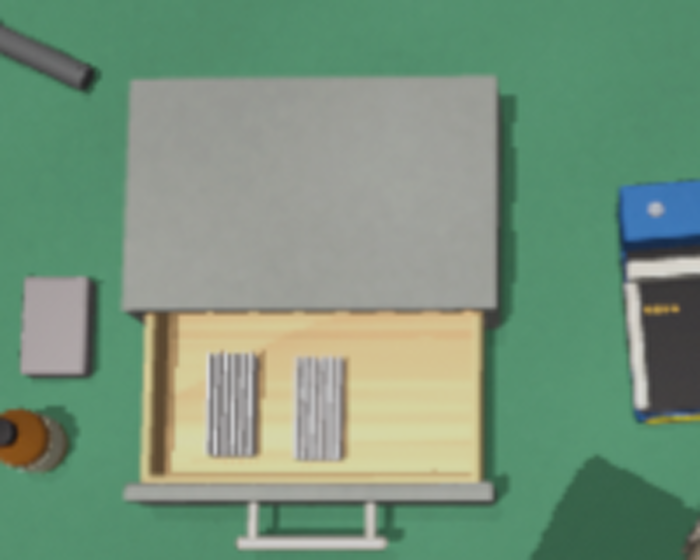

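Two modules lie flat in the drawer. Now the third.

>>> {"name": "servo_tool", "arguments": {"moves": [[3,-0.4,0,0,-0.22],[3,0,0,0,-0.22],[2.5,0,0,0,-0.22],[2,0,0,0,-0.22],[1,0,0,0,-0.22],[0,0,0,0,-0.22],[0,0,0,0,1],[0,0,0,0,1],[0,0,0,0,1],[0,0,0,0,1]]}}

```text
clock: 68.6
tcp_pos: [0.6292, -0.2679, 0.0555]
orientation: [0.707, -0.018, 0.706, 0.018]
wrist_force: [-1.3, 1.3, 5.2]
finger_gap: 0.039
```

Run:
```python
from g import *
go(.558,.124,.16,np.pi/2-.029)
```

```text
t 68.6 tcp [ 0.6292 -0.2679  0.0555] tool y dir 1.621 down [ 0.002 -0.    -1.   ] j6 -0.57 F [-1.3  1.3  5.2] gap 0.039
  turn 0.079 shift now-axes cm [-10.48  39.5   -5.12]  after-turn [-10.48  38.97  -8.24]
```

>>> {"name": "servo_tool", "arguments": {"moves": [[-2,0,-0.2,0,1],[-4,0,-0.3,0,1],[-4,0,0,0.079,1],[-0.5,4,-0.8,0,1],[0,5.8,-1.1,0,1],[0,5.8,-1.2,0,1],[0,5.8,-1.2,0,1],[0,5.8,-1.2,0,1],[0,5.8,-1.2,0,1],[0,5.8,-1.1,0,1]]}}

```text
clock: 69.85
tcp_pos: [0.5563, 0.1235, 0.159]
orientation: [0.707, 0.01, 0.707, -0.01]
wrist_force: [0.2, 1.1, -1.3]
finger_gap: 0.0391
```

Run:
```python
from g import *
go(.558,.124,.09,np.pi/2-.029)
```

```text
t 69.85 tcp [0.5563 0.1235 0.159 ] tool y dir 1.541 down [ 0. -0. -1.] j6 0.11 F [ 0.2  1.1 -1.3] gap 0.0391
  turn -0.0 shift now-axes cm [6.9  0.05 0.16]  after-turn [6.9  0.05 0.16]
```

>>> {"name": "servo_tool", "arguments": {"moves": [[0,0,0,0,1],[3,0,0,0,1],[3,0,0,0,1],[3,0,0,0,1],[2.5,0,0,0,1],[0.6,0,0,0,1],[0.3,0,0,0,1],[0,0,0,0,1],[0,0,0,0,1],[0,0,0,0,1]]}}

```text
clock: 71.1
tcp_pos: [0.5573, 0.1221, 0.0359]
orientation: [0.707, 0.01, 0.707, -0.01]
wrist_force: [0.2, 0.5, -1.4]
finger_gap: 0.039
```

Run:
```python
from c import *
go(.558,.124,.0325,np.pi/2-.029)
cv2.imwrite('pics/s20.png',cv2.resize(S['pixels'][80:230,240:400],None,fx=4,fy=4,interpolation=cv2.INTER_CUBIC))
```

```text
t 71.2 tcp [0.5571 0.1221 0.0357] tool y dir 1.542 down [ 0.001  0.    -1.   ] j6 0.1 F [-0.4 -0.1 -1.8] gap 0.039
  turn 0.0 shift now-axes cm [0.32 0.19 0.08]  after-turn [0.32 0.19 0.08]
```

View pics/s20.png

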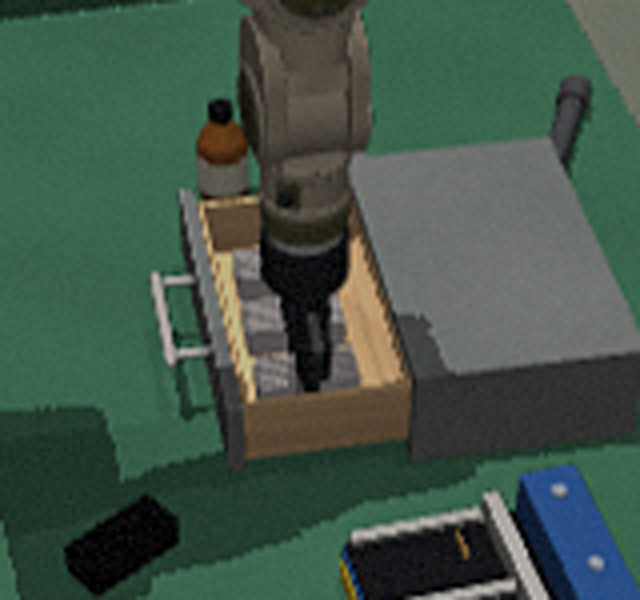

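>>> {"name": "servo_tool", "arguments": {"moves": [[0.2,0,0,0,1],[0.15,0,0,0,1],[0.1,0,0,0,1],[0,0,0,0,-0.22],[0,0,0,0,-0.22],[0,0,0,0,-0.22],[-2,0,0,0,-0.22],[-4,0,0,0,-0.22],[-4,0,0,0,-0.22],[-2,0,0,0,-0.22]]}}

```text
clock: 72.45
tcp_pos: [0.5579, 0.1221, 0.1531]
orientation: [0.708, 0.01, 0.706, -0.01]
wrist_force: [0.3, 0.0, -0.3]
finger_gap: 0.052
```

>>> {"name": "servo_tool", "arguments": {"moves": [[0,2,-4,0,1],[0,2,-4,0,1],[0,2,-4,0,1],[0,2,-4,0,1],[0,0,0,0,1],[0,0,0,0,1],[0,0,0,0,1],[0,0,0,0,1],[0,0,0,0,1],[0,0,0,0,1]]}}

```text
clock: 73.7
tcp_pos: [0.3994, 0.2064, 0.1506]
orientation: [0.707, 0.01, 0.707, -0.01]
wrist_force: [0.2, -0.7, -0.0]
finger_gap: -0.0
```

Run:
```python
from c import *
go(.400,.207,.046,np.pi/2-.029)
cv2.imwrite('pics/s21.png',cv2.resize(S['pixels'][80:230,240:400],None,fx=4,fy=4,interpolation=cv2.INTER_CUBIC))
cv2.imwrite('pics/t21.png',cv2.resize(T['pixels'][70:250,160:360],None,fx=3.3,fy=3.3,interpolation=cv2.INTER_CUBIC))
```

```text
t 73.8 tcp [0.3993 0.2065 0.1507] tool y dir 1.542 down [-0.  0. -1.] j6 0.33 F [-0.5 -0.6  0.5] gap -0.0002
  turn -0.0 shift now-axes cm [10.47  0.05  0.07]  after-turn [10.47  0.05  0.07]
```

View pics/s21.png

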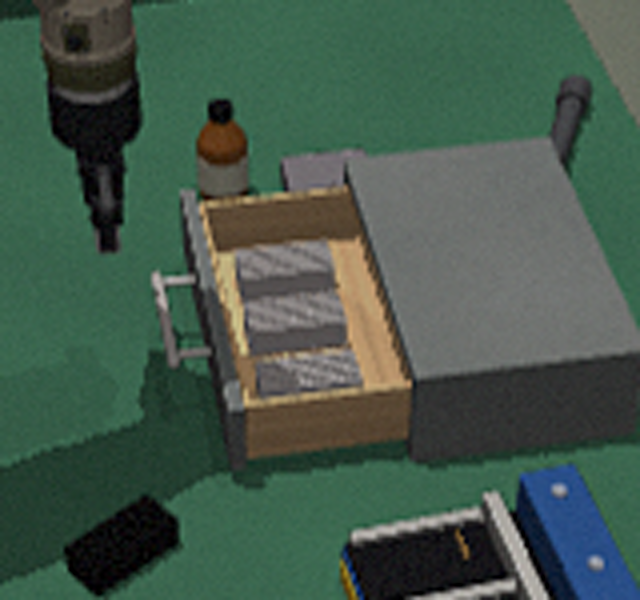

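View pics/t21.png

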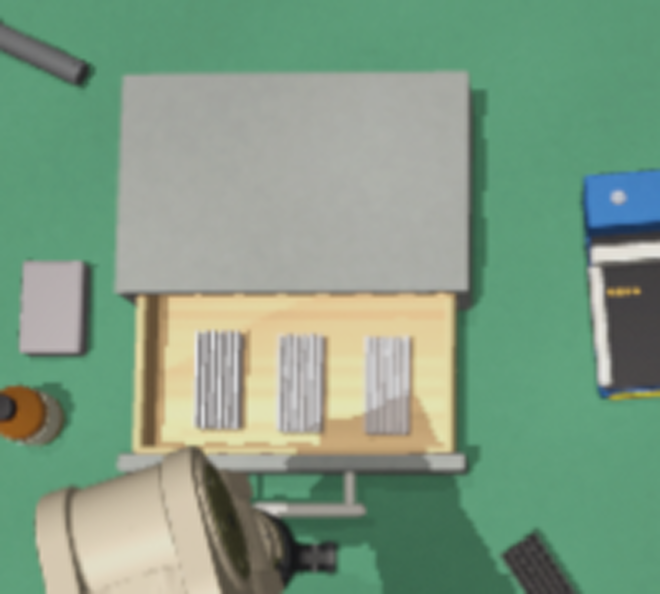

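All three modules lie flat and separate. I go down in front of the handle and push the drawer shut, gently.

>>> {"name": "servo_tool", "arguments": {"moves": [[3,0,0,0,1],[3,0,0,0,1],[3,0,0,0,1],[1.4,0,0,0,1],[0,0,0,0,1],[0,0,1.0,0,1],[0,0,1.0,0,1],[0,0,0.8,0,1],[0,0,1.0,0,1],[0,0,1.2,0,1]]}}

```text
clock: 75.05
tcp_pos: [0.4496, 0.2051, 0.0467]
orientation: [0.707, 0.01, 0.707, -0.01]
wrist_force: [-1.9, 0.7, 0.4]
finger_gap: -0.0001
```

>>> {"name": "servo_tool", "arguments": {"moves": [[0,0,1.2,0,1],[0,0,1.2,0,1],[0,0,1.2,0,1],[0,0,1.2,0,1],[0,0,1.2,0,1],[0,0,1.2,0,1],[0,0,1.2,0,1],[0,0,1.2,0,1],[0,0,0.8,0,1],[0,0,0.4,0,1]]}}

```text
clock: 76.3
tcp_pos: [0.5578, 0.2018, 0.0467]
orientation: [0.707, 0.01, 0.707, -0.01]
wrist_force: [-1.6, 0.1, 1.0]
finger_gap: 0.0003
```

Run:
```python
from c import *
go(.571,.202,.046,np.pi/2-.029)
cv2.imwrite('pics/s22.png',cv2.resize(S['pixels'][80:230,240:400],None,fx=4,fy=4,interpolation=cv2.INTER_CUBIC))
```

```text
t 76.4 tcp [0.5578 0.2018 0.0468] tool y dir 1.542 down [ 0.001 -0.    -1.   ] j6 0.24 F [-0.6  1.4 -0.1] gap -0.0001
  turn -0.0 shift now-axes cm [0.08 0.05 1.32]  after-turn [0.08 0.05 1.32]
```

View pics/s22.png

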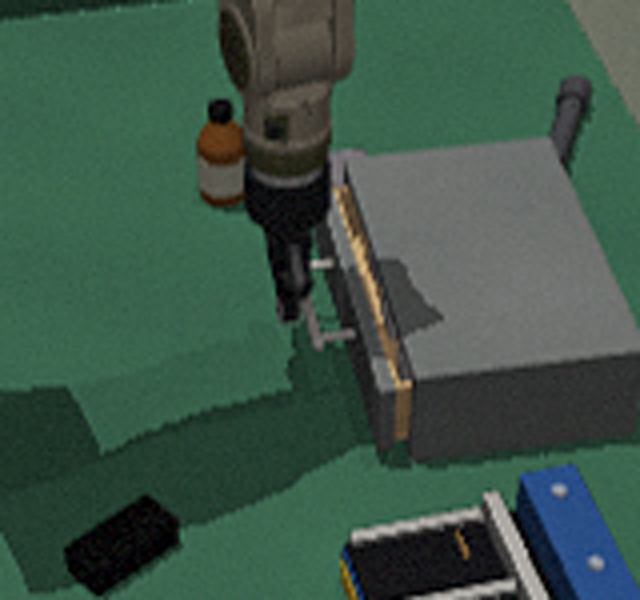

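>>> {"name": "servo_tool", "arguments": {"moves": [[0,0,0.4,0,1],[0,0,0.4,0,1],[0,0,0.3,0,1],[0,0,0.2,0,1],[0,0,0.2,0,1],[0,0,0.2,0,1],[0,0,0,0,1],[0,0,0,0,1],[0,0,0,0,1],[0,0,0,0,1]]}}

```text
clock: 77.65
tcp_pos: [0.5738, 0.2015, 0.0466]
orientation: [0.707, 0.01, 0.707, -0.01]
wrist_force: [-3.0, -0.1, 0.0]
finger_gap: 0.0
```

Run:
```python
from g import *
go(.571,.202,.046,np.pi/2-.029)
```

```text
t 77.65 tcp [0.5738 0.2015 0.0466] tool y dir 1.542 down [-0.001  0.    -1.   ] j6 0.23 F [-3.  -0.1  0. ] gap 0.0
  turn 0.0 shift now-axes cm [ 0.06  0.04 -0.28]  after-turn [ 0.06  0.04 -0.28]
```

>>> {"name": "servo_tool", "arguments": {"moves": [[0,0,0.2,0,1],[0,0,0.2,0,1],[0,0,0.2,0,1],[0,0,0,0,1],[0,0,0,0,1],[0,0,0,0,1],[0,0,0,0,1],[0,0,0,0,1],[0,0,0,0,1],[0,0,0,0,1]]}}

```text
clock: 78.9
tcp_pos: [0.574, 0.2015, 0.0463]
orientation: [0.703, 0.01, 0.711, -0.01]
wrist_force: [-18.2, -0.4, 10.3]
finger_gap: 0.0003
```

Run:
```python
from g import *
go(.571,.202,.046,np.pi/2-.029)
```

```text
t 78.9 tcp [0.574  0.2015 0.0463] tool y dir 1.543 down [-0.011 -0.    -1.   ] j6 0.23 F [-18.2  -0.4  10.3] gap 0.0003
  turn 0.001 shift now-axes cm [ 0.03  0.05 -0.3 ]  after-turn [ 0.03  0.05 -0.3 ]
```

The drawer is hard shut, with 18 N and no further travel. I retreat.

>>> {"name": "servo_tool", "arguments": {"moves": [[0,0,-0.6,0,1],[0,0,-1.5,0,1],[0,0,-3,0,1],[-3,0,-4,0,1],[-4,0,-4,0,1],[-4,0,0,0,1],[-4,0,0,0,1],[0,0,0,0,1],[0,0,0,0,1],[0,0,0,0,1]]}}

```text
clock: 80.15
tcp_pos: [0.4488, 0.2049, 0.1956]
orientation: [0.707, 0.01, 0.708, -0.01]
wrist_force: [0.3, -0.2, -0.3]
finger_gap: 0.0002
```

Run:
```python
from c import *
go(.4,.2,.2)
```

```text
t 80.25 tcp [0.4487 0.2049 0.1955] tool y dir 1.542 down [-0.002 -0.    -1.   ] j6 0.29 F [-0.1 -0.   0.7] gap -0.0002
  turn 0 shift now-axes cm [-0.44 -0.63 -4.86]  after-turn [-0.44 -0.63 -4.86]
```

View pics/t_now.png

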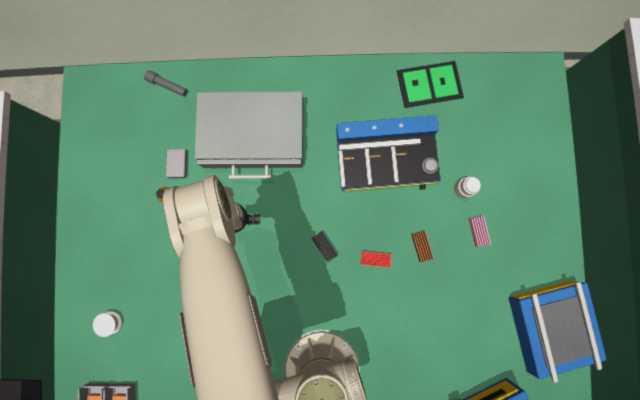

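View pics/s_now.png

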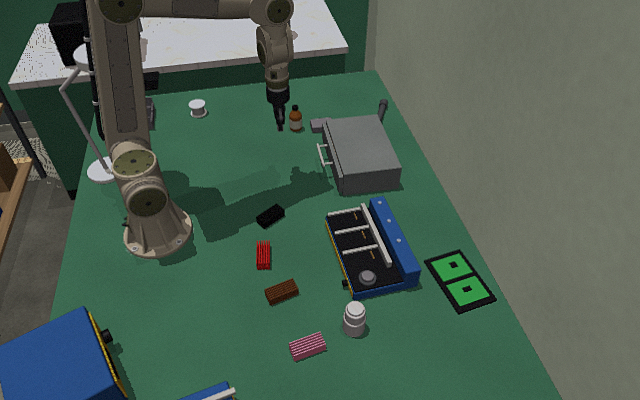

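Handle at (249,177) and front edge are as at the start. The bystanders and look-alikes are unmoved and the robot is clear, so I hand in.

```bash
python3 -c "
from workcell import order
print(order.hand_in())"
```

```text
the job is handed in; nothing more can be done
None
```

I loaded all three aluminium modules into lanes 0, 1 and 2, pressed the test button, moved them to the drawer, shut it and handed in at about 80 s of the 210 s.

- **Loading:** each module was pushed against its rib and its back stop until it would go no further. The final pushes on the ends met about 7–10 N.
- **Middle module:** after loading, I found it about 12 mm off its rib, either from the announced knock or from something I did not see. I pushed it home again, and the top view then showed all three home before I pressed the button.
- **Button:** it bottomed out at 27 N with the tip about 6 mm below the button's resting height, then I lifted fully off.
- **Drawer:** it opened to its stop. The modules were placed side by side, and both cameras showed them flat, fins up and not stacked. I pushed the drawer shut until it stopped moving at 18 N, and the handle is back where it started.
- **Bystanders:** in the last pictures the metal sleeve, grey case and the four look-alikes are where they were. In the last top view the arm partly hid the bottle, but the side view shows it in place.

**Check that disagreed:** the arm met the back stop about 4 mm farther out than the cameras had put it. I went by contact, not the camera estimate. I could not look inside the drawer once it was shut.

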